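# Stack the drive hub and hang the empty kit bin

## Robot

A 6-joint arm with a two-finger parallel gripper is mounted at the origin on the work surface. World frame = base frame: x ahead of the robot, y to its left, z up, the work surface at z = 0. Lengths are in mm, angles in rad, forces in N, time in s.
With the tool pointing down it reaches from about 375 to 975 mm from the base axis. Payload 3.8 kg.
Tool frame: the origin (TCP) lies midway between the tips of the shut fingers; the grasp point (between the pads) lies 19 mm behind it; z points along the fingers, y is the line along which they close (so a half turn about z gives the same grasp; the last joint's range is limited). The gripper opens to 85 mm and grips with 20 to 120 N. Pads are 22 mm wide; open, the fingers measure 114 mm over their backs; the gripper's body (76 mm by 85 mm) begins 54 mm behind the grasp point. The pads swing forward as they close: fully open they stand 13 mm farther back than shut.
Start: joints at [1.312, 0.264, 1.604, -0, 1.274, -0.037], TCP at [148.488, 658.46, 204.88] pointing down, gripper open.
Joint ranges: [-2.63, 2.63], [-0.94, 2.18], [0.31, 2.57], [-1.31, 4.45], [0, 2.66], [-2.55, 2.55]. Speed limits (rad/s): [2.57, 2.57, 3.14, 3.14, 3.14, 3.14].

## Interface

Orientations are given as a rotation vector (axis times angle).
In Python, from rig import * gives the robot as it stands.
- The arm moves only by the tool move_arm, never from a script. Its argument "rows" is a list of rows, each an object of numbers: "tx", "ty", "tz": the shift along the tool's x, y, z in units of 0.3 m (1.0 is 0.3 m); "ax", "ay", "az": the turn, a rotation vector about the tool's x, y, z in units of 90 degrees (1.0 is 90 degrees); "jaw": the opening, from -1 (shut) to 1 (fully open), so that 0 is half open. In form: [{"tx": .., "ty": .., "tz": .., "ax": .., "ay": .., "az": .., "jaw": ..}, ...]. A call has 1 to 12 rows; each row is the pose to reach, as a shift and turn from the pose commanded when the call began, along the tool's axes at that moment; what a row does not reach only later rows make up. A row lasts 1/10 s, in which the tool goes at most 50 mm and 8.59 degrees, less where a joint would pass 70% of its speed; a pose out of reach is approached as far as the arm can. A call with a number of a shift or a turn outside -1 to 1 is refused whole. A call with a gripper value outside its range is refused whole. The fingers move at their own pace and stop on an object; "force" is the grip in N (left out, the last holds). Time passes only in rows, so rows that repeat a pose let the fingers close. It gives the time, the measured TCP pose, the force, the opening and the grip force at its end, in the units of the state.
- get_obs(): the state, without advancing time (a new reading comes with each control period).
- snapshot(name): name is "side" or "top"; returns the picture (480x640x3 uint8, blue, green, red); there is no depth.
- get_calibration(name): a dict with "intrinsics" (3x3 intrinsics, pixels), "rvec" (rotation vector, rad) and "tvec" (3), from world to camera coordinates, as OpenCV has them. Camera axes: x right, y down, z forward; pixel columns grow to the right and rows downward; lengths in mm; the calibration is good to about 2 mm. A picture is of the moment at which its call begins. get_calibration takes no time and is no camera call.
- finish_job(): hands the job in; it is judged then, once.
Trained networks look in the newest picture that a camera, given by its name, has taken for a name from the list of things; names that differ only in an ending like _2 or _b are one class to them, and where a whole thing is asked for, a point or a joint stands for the part that bears it (a point fixed in the world has none). Each returns a list of dicts, best first, with "confidence" (0 to 1); they miss things now and then, are a little off and sometimes report something else, mostly with a low value. They report only what shows in the picture. A call takes as long as a camera call. They do not tell look-alikes from the thing itself.
- spot_in(camera, target): "extent" ([centre column, centre row, width, height] in pixels, round what is visible of it).
- silhouettes(camera, target): "mask" (480x640 bool, what is visible of it) and "extent" ([centre column, centre row, width, height] in pixels, round what is visible of it).
The state is a dict: "clock": time; "qpos": joint angles; "qvel": joint speeds; "tau": joint torques, N m; "tcp_pos": TCP position; "tcp_rot": TCP orientation; "wrist_force": force on the tool from outside, world axes, zero at the start; "ft_torque": the same for the moment, N m; "grip_width": opening from 0.0 (shut) to 1.0 (fully open); "finger_force": force on a finger pad.
Only numpy, scipy, OpenCV 4.12 (cv2) and the standard library are available. Lean on these libraries where they do the work, as an engineer would, in place of code of your own. Each camera call takes 0.05 s, during which the arm holds its last target. There are 200 camera calls.

## Task

Build up the drive on the round assembly fixture, each part with its flange face down and pushed fully home on the centring spigot below it: first the wide flanged hub, then the grooved pulley on the hub, then the small end cap out of the grey kit bin on the pulley. When the bin is empty, hang it on the top rail of the louvred panel, in the free place beside the bin that already hangs there, so that its lip catches behind the rail, let go, and leave the other things on the bench where they are.

Things in the scene. Friction and masses are not known exactly. Their poses are not given: they have to be found in the camera images.
- fixture: fixed round steel assembly fixture: a dark disc 120 mm across and 12 mm thick with a bright centring spigot in its middle, 44 mm across and 10 mm high, whose upper 5 mm tapers to 38 mm. Origin at the centre of its underside on the bench, z up.
- fixture_seat (a point): centre of the fixture's flat upper face, at the foot of the spigot, 12 mm above the bench; the underside centre of the seated hub comes here.
- hub: loose flanged hub, bare aluminium, 400 g +-25%, standing flange down: flange 100 mm across, 16 thick, six small dark bolt holes; plain round boss 50 across from 16 to 46 height; on top a spigot 36 across (tapering to 30 in its upper 5 mm) from 46 to 56. Recess in the underside 46.4 across, 13 deep. Origin at the centre of its underside, z up the axis.
- hub_shoulder (a point): centre of the hub's flat upper shoulder at the foot of its spigot, on its axis 46 mm above its underside; the underside centre of the seated pulley comes here.
- pulley: loose V-belt pulley, bare aluminium, 400 g +-25%, standing wheel down: wheel 90 mm across, 29 thick, one groove around it; plain round boss 40 across from 29 to 57 height; on top a spigot 26 across (tapering to 20 in its upper 5 mm) from 57 to 65. Recess in the underside 38.4 across, 13 deep. Origin at the centre of its underside, z up the axis.
- pulley_shoulder (a point): centre of the pulley's flat upper shoulder at the foot of its spigot, on its axis 57 mm above its underside; the underside centre of the seated end cap comes here.
- cap: loose end cap, bare aluminium, 120 g +-25%, standing flange down in the kit bin: flange 52 mm across, 14 thick; round knob 24 across from 14 to 50 height, standing 11 mm above the bin rim. Recess in the underside 28.4 across, 11 deep. Origin at the centre of its underside, z up the axis.
- bin: loose grey open kit bin, 200 g +-25%, 130 mm long (x) by 64 wide (y), 3 mm walls and floor, rim 42 high; grip across its 64 mm width. On the back wall (outer face x = +65) a full-width lip: strip at 42 to 45 height reaching 14 mm out, then 3 mm thick down to 27 height, slot 11 mm wide between wall and lip. Origin: centre of underside, +x to the lip, z up. Hung and released it droops up to 10 deg.
- bin_lip (a point): top of the slot under the bin's lip, mid width: x = +70.5 mm, y = 0, z = 42 mm in the bin's frame. When hung it lies on the rail's top edge.
- panel: fixed upright green louvred panel, 300 mm wide (y), 180 high, rails on its front (-x). Top rail: upright strip 4 mm thick, full width, top edge 165 above the bench, behind it a gap 20 deep, 25 high. A second rail runs 80 mm lower. A strip below the top rail backs the bin. A like bin is fixed on the top rail at y = +95. Origin: on the bench, mid width, 2 mm behind the rail middle; z up.
- rail_place (a point): point on the top edge of the top rail, middle of its thickness, in the middle of the free stretch: panel x = -2 mm, y = -50 mm, z = 165 mm. The kit bin hangs here with its x the same way as the panel's x, anywhere within 40 mm along the rail.
- pipe_flange: bystander: loose flat dark steel ring, 90 mm across, 18 mm high, bore 56 mm; origin at the centre of its underside.
- wrench: bystander: loose open-end wrench lying on the bench.
- oil: bystander: loose white can, 56 mm across, 110 mm high; origin at the centre of its underside.
- hammer: bystander: loose hammer lying on the bench.
- offcut: bystander: loose dark steel angle offcut, 160 mm long, 30 mm high, lying on the bench.
Things that resemble listed ones, but are neither listed nor needed, are in the scene too. What is shaped like the hub but purple or red is not meant.

How it is judged (in metres and radians):
On the way, in this order (a step that is already met when the one before it is completed fails the run):
1. the hub stands fully home on the fixture's spigot, flange down, released (horizontal distance between hub and fixture_seat below 0.003 m and z of hub in the frame of fixture_seat between -0.004 and 0.003 m and angle between hub's own z axis and vertical below 0.06 rad and contact force between the fingers and hub below 0.5 N), for 0.2 s.
2. the pulley stands fully home on the hub, which is still home, released (horizontal distance between hub and fixture_seat below 0.003 m and z of hub in the frame of fixture_seat between -0.004 and 0.003 m and angle between each of hub, pulley's own z axis and vertical below 0.06 rad and horizontal distance between pulley and hub_shoulder below 0.003 m and z of pulley in the frame of hub_shoulder between -0.004 and 0.003 m and contact force between the fingers and pulley below 0.5 N), for 0.2 s.
3. the end cap stands fully home on the pulley, the stack still home, released (horizontal distance between hub and fixture_seat below 0.003 m and z of hub in the frame of fixture_seat between -0.004 and 0.003 m and angle between each of hub, pulley, cap's own z axis and vertical below 0.06 rad and horizontal distance between pulley and hub_shoulder below 0.003 m and z of pulley in the frame of hub_shoulder between -0.004 and 0.003 m and horizontal distance between cap and pulley_shoulder below 0.003 m and z of cap in the frame of pulley_shoulder between -0.004 and 0.003 m and contact force between the fingers and cap below 0.5 N), for 0.2 s.
4. the empty bin hangs by its lip on the top rail in the free place, released (x of bin_lip in the frame of rail_place between -0.009 and 0.009 m and y of bin_lip in the frame of rail_place between -0.05 and 0.05 m and z of bin_lip in the frame of rail_place between -0.006 and 0.006 m and angle between bin's own z axis and vertical below 0.3 rad and angle between the x axis of bin and the x axis of panel, either way round below 0.35 rad and contact force between the fingers and bin below 0.5 N), for 0.2 s.
At the end, for the whole second after the job is handed in: Hub on fixture, pulley on hub, cap on pulley: each centred and flush within 3 mm, tilt under 0.06 rad. Bin lip slot within 6 mm in height and 9 mm front to back of the top rail edge, within 50 mm of the free place, tilt under 0.3, square within 0.35 rad. At rest (horizontal distance between hub and fixture_seat below 0.003 m and z of hub in the frame of fixture_seat between -0.004 and 0.003 m and angle between each of hub, pulley, cap's own z axis and vertical below 0.06 rad and horizontal distance between pulley and hub_shoulder below 0.003 m and z of pulley in the frame of hub_shoulder between -0.004 and 0.003 m and horizontal distance between cap and pulley_shoulder below 0.003 m and z of cap in the frame of pulley_shoulder between -0.004 and 0.003 m and x of bin_lip in the frame of rail_place between -0.009 and 0.009 m and y of bin_lip in the frame of rail_place between -0.05 and 0.05 m and z of bin_lip in the frame of rail_place between -0.006 and 0.006 m and angle between bin's own z axis and vertical below 0.3 rad and angle between the x axis of bin and the x axis of panel, either way round below 0.35 rad and linear speed of each of hub, pulley, cap, bin below 0.02 m/s); the robot touches nothing.
It fails at once if the flat pipe flange is moved by more than 30 mm (distance of pipe_flange from where it was at the start of the episode above 0.03 m).
It fails at once if the wrench is moved by more than 30 mm (distance of wrench from where it was at the start of the episode above 0.03 m).
It fails at once if the can is moved by more than 30 mm (distance of oil from where it was at the start of the episode above 0.03 m).
It fails at once if the hammer is moved by more than 30 mm (distance of hammer from where it was at the start of the episode above 0.03 m).
It fails at once if the angle offcut is moved by more than 30 mm (distance of offcut from where it was at the start of the episode above 0.03 m).
It also fails if it takes over 72 s, if anything falls off the work surface, if the arm or the gripper's body presses on something with over 40 N, if the wrist force passes 120 N, or if a joint passes its speed limit or range.

## Working session

There is one attempt and no reset: what is moved stays moved. The work goes in short steps, Python scripts to look and compute and a tool call to move; the robot and the scene stay as the last step left them, time stands still between calls to the robot, and variables do not carry over. Pictures are saved under pics/ and viewed, at most 10 in all, crops included, and the job is handed in when it is done.

Besides the shell and the picture viewer there is one more tool, called by a JSON object that holds its "op" and its "data", one argument or row to a line. move_arm: Moves the arm, as the interface text tells. Its arguments: {"type":"object","properties":{"rows":{"type":"array"},"force":{"type":"number"}},"required":["rows"]}

```bash
mkdir -p pics; ls; python3 - <<'E'
from rig import *
import cv2,numpy as np
a={}
for c in("side","top"):
    im=snapshot(c);cv2.imwrite(f"pics/{c}0.png",im)
    k=get_calibration(c);R=cv2.Rodrigues(np.array(k["rvec"]))[0]
    print(c,np.array(k["intrinsics"]).round(1).tolist(),(-R.T@np.array(k["tvec"])).round(0),R.round(2).tolist())
    for t in("fixture","hub","pulley","cap","bin","panel","oil","pipe_flange","hammer","wrench","offcut"):
        print(t,[(round(d["confidence"],2),[round(float(x),1) for x in d["extent"]]) for d in spot_in(c,t)][:4])
print(get_obs())
E
```

```text
pics
side [[572.9, 0.0, 327.0], [0.0, 572.9, 241.3], [0.0, 0.0, 1.0]] [ 456. -790. 1087.] [[0.99, -0.11, 0.01], [-0.08, -0.76, -0.64], [0.08, 0.64, -0.77]]
fixture [(0.59, [354.8, 257.6, 51.5, 43.9])]
hub [(0.94, [337.6, 202.2, 40.1, 34.2]), (0.61, [445.6, 260.8, 41.2, 36.0]), (0.56, [288.7, 128.8, 36.8, 30.1])]
pulley [(0.79, [277.0, 221.2, 38.2, 35.2])]
cap [(0.79, [285.4, 334.1, 27.1, 18.6])]
bin [(0.96, [276.4, 337.0, 78.3, 53.7])]
panel [(0.82, [337.7, 415.4, 155.6, 129.3])]
oil [(0.97, [394.3, 210.6, 24.0, 48.0])]
pipe_flange [(0.94, [287.0, 169.1, 28.3, 25.4])]
hammer [(0.57, [341.6, 157.7, 37.1, 67.0])]
wrench [(0.64, [338.9, 203.8, 32.9, 35.3]), (0.62, [385.2, 329.5, 72.0, 52.4])]
offcut [(0.76, [232.1, 183.6, 20.0, 43.8]), (0.32, [353.1, 261.6, 55.1, 43.8])]
top [[579.9, 0.0, 319.4], [0.0, 579.9, 239.4], [0.0, 0.0, 1.0]] [ 285.   22. 1500.] [[0.06, -1.0, -0.01], [-0.98, -0.06, -0.21], [0.21, 0.02, -0.98]]
fixture [(0.78, [321.9, 234.5, 46.8, 48.0]), (0.6, [398.2, 311.9, 40.2, 62.5])]
hub [(0.97, [131.4, 268.1, 38.9, 40.5]), (0.78, [340.9, 158.6, 40.1, 36.1]), (0.63, [251.3,
[... 488 characters left out ...]
)]
{'clock': 1.2, 'qpos': array([ 1.31206765e+00,  2.63868626e-01,  1.60399415e+00, -1.38786645e-05,
        1.27369513e+00, -3.69253787e-02]), 'qvel': array([ 3.13870699e-04,  4.80465737e-04,  1.08860039e-03,  1.70531946e-03,
        2.73145157e-05, -1.24576651e-03]), 'tau': array([ 1.18273674e-03, -5.15072000e+01, -3.67726851e+01,  1.07711978e-04,
        8.84708679e-04,  5.02717867e-06]), 'tcp_pos': array([148.51623462, 658.45967054, 204.90404946]), 'tcp_rot': array([3.47685697e-01, 3.12227552e+00, 5.09133407e-05]), 'wrist_force': array([-0.02009187,  0.25542168,  0.19048609]), 'ft_torque': array([0.0023763 , 0.04760513, 0.02786851]), 'finger_force': 0.0, 'grip_width': 0.9995252110082081}
```

```bash
python3 - <<'E'
import cv2
a=cv2.imread("pics/side0.png")[80:500,180:520];b=cv2.imread("pics/top0.png")[120:380,90:600]
cv2.imwrite("pics/s1.png",cv2.resize(a,None,fx=1.45,fy=1.45,interpolation=3));cv2.imwrite("pics/t1.png",cv2.resize(b,None,fx=1.55,fy=1.55,interpolation=3))
E
```

```text
(no output)
```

View pics/s1.png

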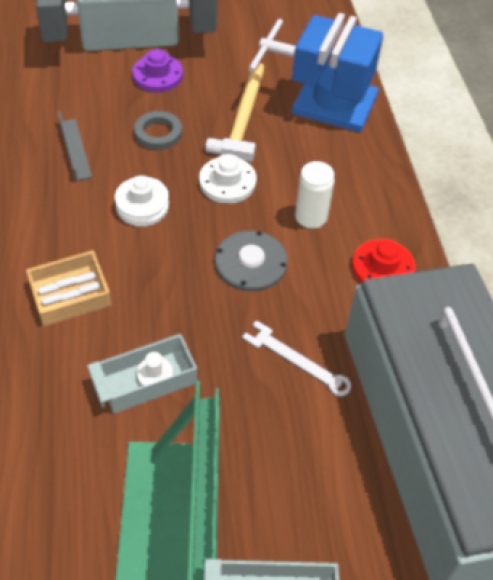

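View pics/t1.png

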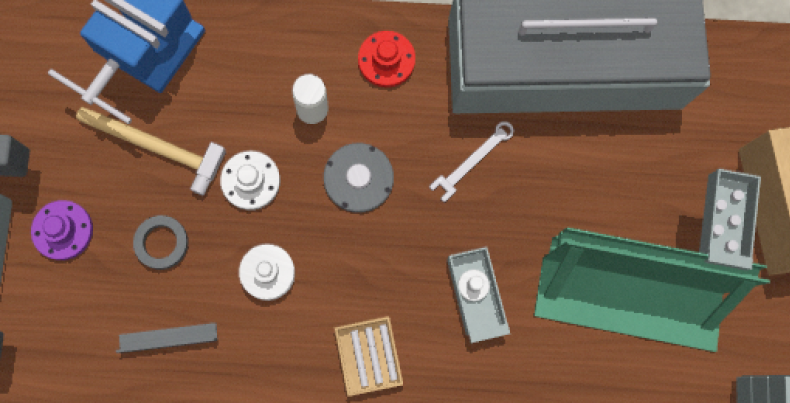

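The side view shows the aluminium hub at (337,202), pulley at (277,221), fixture at (354,258), kit bin with cap at (276,337) and the panel below it. The top view shows the same things.

Hub candidates in the top view are purple (131,268), red (341,158) and bare aluminium (251,237). I choose the aluminium one. The pulley at (260,294) has no bolt holes. The panel rails face image-up (+X), and the fixed bin hangs at its right end.

```bash
cat > h.py <<'E'
from rig import *
import cv2,numpy as np
from scipy.optimize import minimize
from scipy.spatial.transform import Rotation as Ro
K={c:get_calibration(c) for c in("side","top")}
def proj(c,P):
    k=K[c];return cv2.projectPoints(np.array(P,float).reshape(-1,3),np.array(k["rvec"]),np.array(k["tvec"]),np.array(k["intrinsics"]),None)[0][:,0]
T=np.linspace(0,2*np.pi,60)[:-1]
def rev(prof): return np.concatenate([np.c_[r*np.cos(T),r*np.sin(T),0*T+z] for r,z in prof])
M=dict(fixture=rev([(60,0),(60,12)]),hub=rev([(50,0),(50,16),(25,46),(18,51),(15,56)]),
 pulley=rev([(45,0),(45,29),(20,57),(13,60),(10,65)]),cap=rev([(26,0),(26,14),(12,50)]),oil=rev([(28,0),(28,110)]),pipe_flange=rev([(45,0),(45,18)]),
 bin=np.array([(x,y,z) for x in(-65,65) for y in(-32,32) for z in(0,42)]+[(79,y,z) for y in(-32,32) for z in(27,45)],float))
def ray(c,uv,z):
    k=K[c];R=cv2.Rodrigues(np.array(k["rvec"]))[0];C=-R.T@np.array(k["tvec"])
    d=R.T@np.linalg.inv(np.array(k["intrinsics"]))@[uv[0],uv[1],1];return C+d*(z-C[2])/d[2]
def hullmask(c,P,box):
    S=4;x0,y0,w,h=box;q=((proj(c,P)-[x0,y0]+.5)*S*16).astype(np.int32)
    m=np.zeros((h*S,w*S),np.uint8);cv2.fillConvexPoly(m,cv2.convexHull(q),255,shift=4)
    return cv2.resize(m,(w,h),interpolation=cv2.INTER_AREA)/255.
def place(name,p): # x,y,yaw,z
    R=Ro.from_euler("z",p[2]).as_matrix();return M[name]@R.T+[p[0],p[1],p[3]]
def fit(name,masks,p0,z=0,yaw=False):
    def cost(p):
        q=[p[0],p[1],p[2] if yaw else 0,z];s=0
        for c,m in masks.items():
            ys,xs=np.nonzero(m);b=(xs.min()-15,ys.min()-15,np.ptp(xs)+31,np.ptp(ys)+31)
            b=(max(b[0],0),max(b[1],0),b[2],b[3])
            mm=m[b[1]:b[1]+b[3],b[0]:b[0]+b[2]].astype(float)
            s+=np.abs(hullmask(c,place(name,q),(b[0],b[1],mm.shape[1],mm.shape[0]))-mm).sum()/mm.sum()
        return s/len(masks)
    p0=np.array(p0[:3 if yaw else 2],float);sim=[p0]+[p0+d for d in np.eye(len(p0))*([12,12,.3][:len(p0)])]
    r=minimize(cost,p0,method="Nelder-Mead",options=dict(initial_simplex=sim,xatol=.02,fatol=1e-5));return r.x,r.fun
def sil(c,name,near=None):
    L=silhouettes(c,name)
    if near is not None: L=[d for d in L if np.hypot(d["extent"][0]-near[0],d["extent"][1]-near[1])<15]
    return L[0]["mask"].astype(bool) if L else None
def measure(name,near,z=0,yaw=False,p0yaw=0):
    ms={}
    for c in near:
        snapshot(c);m=sil(c,name,near[c])
        if m is not None: ms[c]=m
    out={}
    c0=list(ms)[0];p0=list(ray(c0,near[c0],20)[:2])+[p0yaw]
    for sel in list(ms)+["both"]:
        x,f=fit(name,ms if sel=="both" else {sel:ms[sel]},p0,z,yaw);out[sel]=x;print(name,sel,x.round(2),round(f,3))
    return out
def go(x,y,z,yaw):  # world target; tool down, tool y axis direction = yaw (world, mod pi); prints move numbers
    o=get_obs();R=Ro.from_rotvec(o["tcp_rot"]);d=R.inv().apply(np.array([x,y,z])-o["tcp_pos"])/300
    ty=R.as_matrix()[:,1];a=np.arctan2(ty[1],ty[0]);dy=(yaw-a+np.pi/2)%np.pi-np.pi/2
    print("tx,ty,tz",d.round(4),"az",round(-dy/(np.pi/2),4),"yaw now",round(a,3),"q6",o["qpos"][5].round(3),"rows",max(np.abs(d).max()*300/50,abs(dy)/.15).round(1))
E
python3 - <<'E'
from h import *
measure("fixture",dict(side=(354.8,257.6),top=(321.9,234.5)))
measure("hub",dict(side=(337.6,202.2),top=(251.3,237.1)))
measure("pulley",dict(side=(277,221),top=(260,294.5)))
measure("bin",dict(side=(276,337),top=(399.8,313)),yaw=True,p0yaw=np.pi+.1)
measure("cap",dict(side=(285,334)),z=3)
# close crop
t=snapshot("top");cv2.imwrite("pics/crop.png",np.hstack([cv2.resize(t[205:270,215:290],(450,390),interpolation=3)]))
p=cv2.resize(t[250:365,390:590],(780,449),interpolation=3)
cv2.imwrite("pics/panel.png",p)
E
```

```text
fixture side [619.6   45.56] 0.054
fixture top [621.34  48.97] 0.041
fixture both [620.54  47.33] 0.057
hub side [603.57 229.26] 0.039
hub top [605.57 232.03] 0.038
hub both [604.56 231.1 ] 0.049
pulley side [447.62 188.12] 0.041
pulley top [449.11 188.68] 0.031
pulley both [448.42 188.65] 0.041
bin side [ 436.67 -157.96    3.43] 0.188
bin top [ 438.71 -157.33    3.42] 0.282
bin both [ 437.69 -157.73    3.42] 0.241
cap side [ 446.47 -147.81] 0.533
cap both [ 446.47 -147.81] 0.533
```

View pics/crop.png

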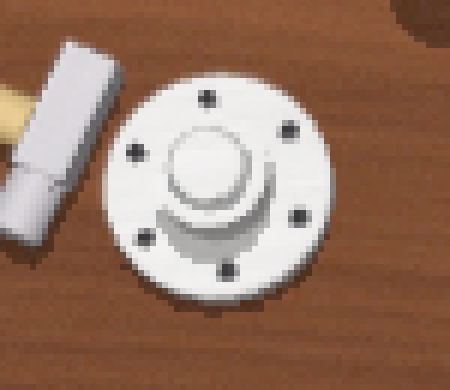

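View pics/panel.png

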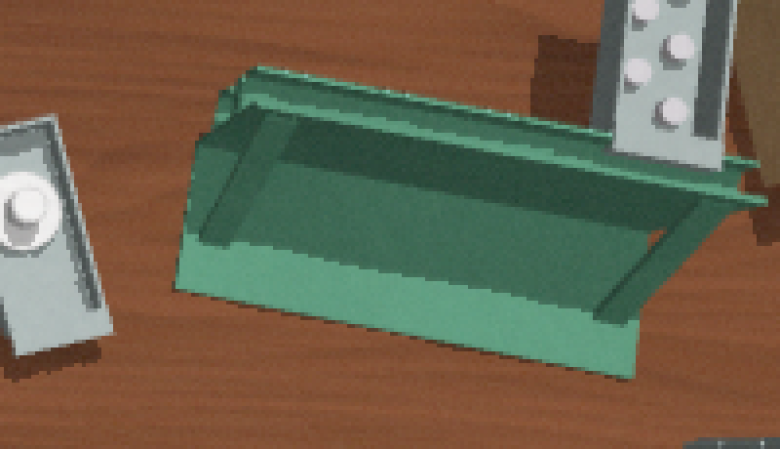

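The crop confirms the aluminium hub: six dark holes, centred at about (251,237), with the hammer head just left of it. So I close the jaws along world x. In the panel crop, the top rail runs from about (456,267) to (585,292) in full-image pixels, and the plate edge lies behind it.

```bash
python3 - <<'E'
from h import *
go(148.5,658.5,330,0);go(604.6,230.8,150,0);go(604.6,230.8,17,0)
E
```

```text
tx,ty,tz [ 0.000e+00  1.000e-04 -4.171e-01] az 0.8588 yaw now 1.349 q6 -0.037 rows 9.0
tx,ty,tz [-1.7967 -1.0561  0.1829] az 0.8588 yaw now 1.349 q6 -0.037 rows 10.8
tx,ty,tz [-1.7967 -1.0561  0.6262] az 0.8588 yaw now 1.349 q6 -0.037 rows 10.8
```

{"op": "move_arm", "data": {
  "rows": [
    {"tz":-0.17,"jaw":1},
    {"tz":-0.33,"jaw":1},
    {"tx":-0.15,"ty":-0.09,"tz":-0.33,"az":0.1,"jaw":1},
    {"tx":-0.3,"ty":-0.18,"tz":-0.33,"az":0.2,"jaw":1},
    {"tx":-0.45,"ty":-0.265,"tz":-0.33,"az":0.3,"jaw":1},
    {"tx":-0.6,"ty":-0.355,"tz":-0.33,"az":0.4,"jaw":1},
    {"tx":-0.75,"ty":-0.44,"tz":-0.33,"az":0.5,"jaw":1},
    {"tx":-0.9,"ty":-0.53,"tz":-0.3,"az":0.6,"jaw":1},
    {"tx":-0.98,"ty":-0.58,"tz":-0.25,"az":0.65,"jaw":1}
  ]
}}

```text
schema error: expected keys tx, ty, tz, ax, ay, az, jaw
```

```bash
python3 - <<'E'
from h import *
go(604.6,230.8,100,0);go(604.6,230.8,17,0)
E
```

```text
tx,ty,tz [-1.7967 -1.0561  0.3496] az 0.8588 yaw now 1.349 q6 -0.037 rows 10.8
tx,ty,tz [-1.7967 -1.0561  0.6262] az 0.8588 yaw now 1.349 q6 -0.037 rows 10.8
```

{"op": "move_arm", "data": {
  "rows": [
    {"tx":0,"ty":0,"tz":-0.33,"ax":0,"ay":0,"az":0,"jaw":1},
    {"tx":0,"ty":0,"tz":-0.33,"ax":0,"ay":0,"az":0,"jaw":1},
    {"tx":-0.98,"ty":-0.58,"tz":-0.3,"ax":0,"ay":0,"az":0.65,"jaw":1},
    {"tx":-0.98,"ty":-0.58,"tz":-0.3,"ax":0,"ay":0,"az":0.65,"jaw":1},
    {"tx":-0.98,"ty":-0.58,"tz":-0.3,"ax":0,"ay":0,"az":0.65,"jaw":1},
    {"tx":-0.98,"ty":-0.58,"tz":-0.3,"ax":0,"ay":0,"az":0.65,"jaw":1},
    {"tx":-0.98,"ty":-0.58,"tz":-0.3,"ax":0,"ay":0,"az":0.65,"jaw":1},
    {"tx":-0.98,"ty":-0.58,"tz":-0.3,"ax":0,"ay":0,"az":0.65,"jaw":1},
    {"tx":-0.98,"ty":-0.58,"tz":-0.3,"ax":0,"ay":0,"az":0.65,"jaw":1},
    {"tx":-0.98,"ty":-0.58,"tz":-0.3,"ax":0,"ay":0,"az":0.65,"jaw":1}
  ]
}}

```text
clock: 3.15
tcp_pos: [400.5, 420.3, 294.9]
tcp_rot: [1.838, 2.545, -0.0]
wrist_force: [-0.1, 0.1, 0.2]
grip_width: 1.001
finger_force: 0.0
```

```bash
python3 - <<'E'
from h import *
print(get_obs()["tcp_pos"]);go(604.6,230.8,100,0);go(604.6,230.8,17,0)
E
```

```text
[400.52567735 420.30854393 294.86607072]
tx,ty,tz [-0.8123  0.4462  0.6517] az 0.2038 yaw now 0.32 q6 0.448 rows 4.9
tx,ty,tz [-0.8118  0.4459  0.9284] az 0.2038 yaw now 0.32 q6 0.448 rows 5.6
```

{"op": "move_arm", "data": {
  "rows": [
    {"tx":-0.812,"ty":0.446,"tz":0.3,"ax":0,"ay":0,"az":0.204,"jaw":1},
    {"tx":-0.812,"ty":0.446,"tz":0.3,"ax":0,"ay":0,"az":0.204,"jaw":1},
    {"tx":-0.812,"ty":0.446,"tz":0.3,"ax":0,"ay":0,"az":0.204,"jaw":1},
    {"tx":-0.812,"ty":0.446,"tz":0.3,"ax":0,"ay":0,"az":0.204,"jaw":1},
    {"tx":-0.812,"ty":0.446,"tz":0.3,"ax":0,"ay":0,"az":0.204,"jaw":1},
    {"tx":-0.812,"ty":0.446,"tz":0.3,"ax":0,"ay":0,"az":0.204,"jaw":1},
    {"tx":-0.812,"ty":0.446,"tz":0.65,"ax":0,"ay":0,"az":0.204,"jaw":1},
    {"tx":-0.812,"ty":0.446,"tz":0.65,"ax":0,"ay":0,"az":0.204,"jaw":1},
    {"tx":-0.812,"ty":0.446,"tz":0.65,"ax":0,"ay":0,"az":0.204,"jaw":1},
    {"tx":-0.812,"ty":0.446,"tz":0.78,"ax":0,"ay":0,"az":0.204,"jaw":1},
    {"tx":-0.812,"ty":0.446,"tz":0.92,"ax":0,"ay":0,"az":0.204,"jaw":1},
    {"tx":-0.812,"ty":0.446,"tz":0.92,"ax":0,"ay":0,"az":0.204,"jaw":1}
  ]
}}

```text
clock: 4.35
tcp_pos: [597.5, 235.8, 14.5]
tcp_rot: [-2.208, -2.228, 0.014]
wrist_force: [-0.6, -1.3, -0.9]
grip_width: 1.0
finger_force: 0.0
```

```bash
python3 - <<'E'
from h import *
snapshot("side");o=get_obs();print(o["tcp_pos"],o["wrist_force"],Ro.from_rotvec(o["tcp_rot"]).as_matrix().round(3),o["qpos"].round(3),o["qvel"].round(3));go(604.6,230.8,17,0)
E
```

```text
[599.74347187 236.565425    17.51669941] [-0.21886606 -0.48404723  0.05871371] [[-0.009  1.    -0.005]
 [ 1.     0.009 -0.002]
 [-0.002 -0.005 -1.   ]] [0.337 0.381 1.822 0.    0.945 0.328] [-0.002 -0.049 -0.062  0.    -0.001  0.003]
tx,ty,tz [-0.0194  0.016   0.0017] az 0.0056 yaw now 0.009 q6 0.328 rows 0.1
```

{"op": "move_arm", "data": {
  "rows": [
    {"tx":-0.019,"ty":0.016,"tz":0,"ax":0,"ay":0,"az":0.005,"jaw":1},
    {"tx":-0.019,"ty":0.016,"tz":0,"ax":0,"ay":0,"az":0.005,"jaw":1},
    {"tx":-0.019,"ty":0.016,"tz":0,"ax":0,"ay":0,"az":0.005,"jaw":-1},
    {"tx":-0.019,"ty":0.016,"tz":0,"ax":0,"ay":0,"az":0.005,"jaw":-1},
    {"tx":-0.019,"ty":0.016,"tz":0,"ax":0,"ay":0,"az":0.005,"jaw":-1},
    {"tx":-0.019,"ty":0.016,"tz":0,"ax":0,"ay":0,"az":0.005,"jaw":-1},
    {"tx":-0.019,"ty":0.016,"tz":0,"ax":0,"ay":0,"az":0.005,"jaw":-1},
    {"tx":-0.019,"ty":0.016,"tz":0,"ax":0,"ay":0,"az":0.005,"jaw":-1}
  ],
  "force": 50
}}

```text
clock: 5.2
tcp_pos: [606.0, 230.9, 19.9]
tcp_rot: [-2.221, -2.22, 0.002]
wrist_force: [-4.5, -0.5, 6.9]
grip_width: 0.383
finger_force: 48.9
```

```bash
python3 - <<'E'
from h import *
s=snapshot("side");o=get_obs();print(o["tcp_pos"],o["wrist_force"],o["grip_width"],o["finger_force"])
cv2.imwrite("pics/g1.png",cv2.resize(s[130:260,260:420],(780,600),interpolation=3))
E
```

```text
[606.06198953 230.93765618  19.93299013] [-3.91056849 -0.03753858  7.80056818] 0.38142006610243856 48.89952534344047
```

View pics/g1.png

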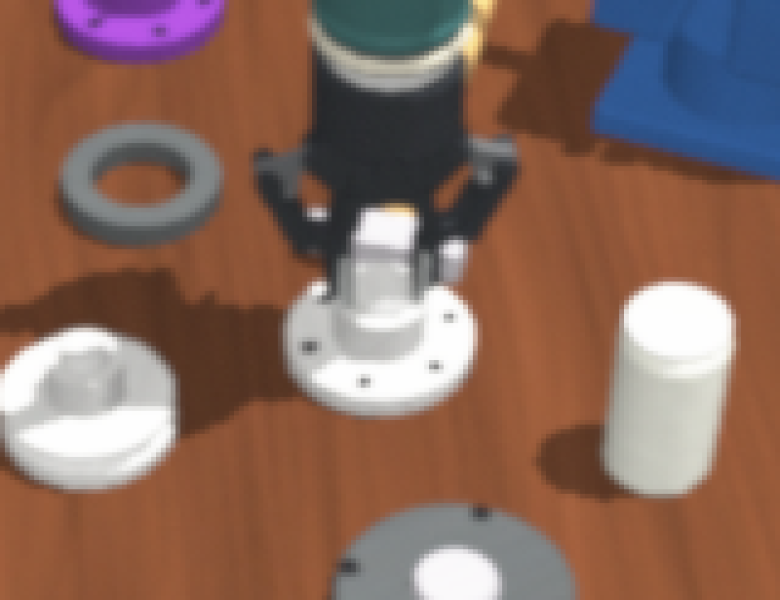

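```bash
python3 - <<'E'
from h import *
s=cv2.imread("pics/g1.png")
s=snapshot("side");f=600/120
x0,y0=290,130
v=cv2.resize(s[y0:y0+120,x0:x0+120],(600,600),interpolation=2)
def dr(P,col):
    q=((proj("side",P)-[x0,y0]+.5)*f).astype(int)
    cv2.polylines(v,[q],True,col,1)
c=np.array([604.6,230.8,0])-[1,1.8,0]
for r,z,col in((50,16,(0,0,255)),(25,16,(0,200,0)),(25,46,(0,255,0)),(18,46,(255,0,0)),(15,56,(255,0,255))): dr(rev([(r,z)])+c,col)
t=get_obs()["tcp_pos"]-[1,1.8,0]
for dz in(0,10,20,30): dr([t+[-42,0,dz],t+[42,0,dz]],(0,255,255))
cv2.imwrite("pics/g2.png",v)
E
```

```text
(no output)
```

View pics/g2.png

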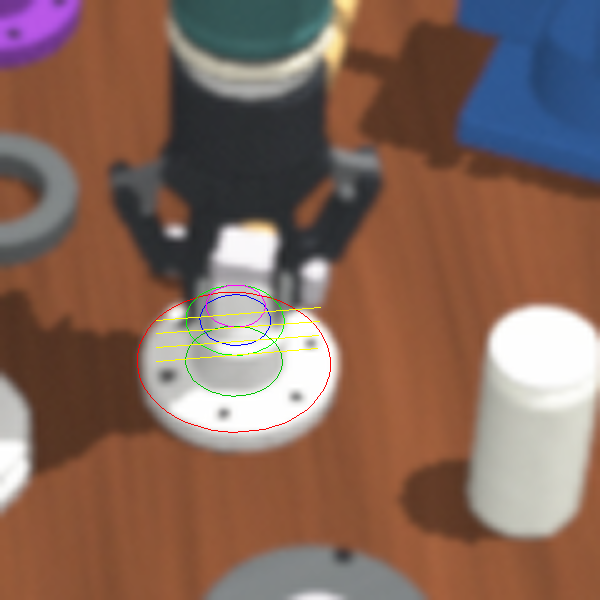

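The side crop shows the hub gripped between fingers about 33 mm apart near the spigot, around (240,300), with the hammer head visible through the gap. That gap is too small for the 50 mm boss, so I'll reopen, go lower and grip again.

{"op": "move_arm", "data": {
  "rows": [
    {"tx":0,"ty":0,"tz":0,"ax":0,"ay":0,"az":0,"jaw":1},
    {"tx":0,"ty":0,"tz":0,"ax":0,"ay":0,"az":0,"jaw":1},
    {"tx":0,"ty":0,"tz":0,"ax":0,"ay":0,"az":0,"jaw":1},
    {"tx":0,"ty":0,"tz":0,"ax":0,"ay":0,"az":0,"jaw":1},
    {"tx":0,"ty":0,"tz":0,"ax":0,"ay":0,"az":0,"jaw":1}
  ]
}}

```text
clock: 5.8
tcp_pos: [607.0, 230.8, 18.7]
tcp_rot: [-2.222, -2.221, 0.0]
wrist_force: [-0.4, -0.1, 0.6]
grip_width: 0.999
finger_force: 0.0
```

```bash
python3 - <<'E'
from h import *
s=snapshot("side");o=get_obs();print(o["tcp_pos"],o["wrist_force"],o["grip_width"],o["finger_force"])
E
```

```text
[607.00827673 230.83463338  18.75435998] [0.20836035 0.03799095 0.44706632] 1.000743050879069 0.0
```

{"op": "move_arm", "data": {
  "rows": [
    {"tx":0,"ty":-0.003,"tz":0.02,"ax":0,"ay":0,"az":0,"jaw":1},
    {"tx":0,"ty":-0.003,"tz":0.02,"ax":0,"ay":0,"az":0,"jaw":1},
    {"tx":0,"ty":-0.003,"tz":0.02,"ax":0,"ay":0,"az":0,"jaw":0.5},
    {"tx":0,"ty":-0.003,"tz":0.02,"ax":0,"ay":0,"az":0,"jaw":0.3},
    {"tx":0,"ty":-0.003,"tz":0.02,"ax":0,"ay":0,"az":0,"jaw":0},
    {"tx":0,"ty":-0.003,"tz":0.02,"ax":0,"ay":0,"az":0,"jaw":0},
    {"tx":0,"ty":-0.003,"tz":0.02,"ax":0,"ay":0,"az":0,"jaw":0}
  ],
  "force": 30
}}

```text
clock: 6.55
tcp_pos: [606.4, 231.0, 13.4]
tcp_rot: [2.221, 2.221, 0.001]
wrist_force: [-0.2, -0.0, 2.4]
grip_width: 0.558
finger_force: 30.7
```

{"op": "move_arm", "data": {
  "rows": [
    {"tx":0,"ty":0,"tz":0,"ax":0,"ay":0,"az":0,"jaw":0.6},
    {"tx":0,"ty":0,"tz":0,"ax":0,"ay":0,"az":0,"jaw":0.6},
    {"tx":0,"ty":0,"tz":0.013,"ax":0,"ay":0,"az":0,"jaw":0.6},
    {"tx":0,"ty":0,"tz":0.013,"ax":0,"ay":0,"az":0,"jaw":0.6},
    {"tx":0,"ty":0,"tz":0.013,"ax":0,"ay":0,"az":0,"jaw":0},
    {"tx":0,"ty":0,"tz":0.013,"ax":0,"ay":0,"az":0,"jaw":0},
    {"tx":0,"ty":0,"tz":0.013,"ax":0,"ay":0,"az":0,"jaw":0},
    {"tx":0,"ty":0,"tz":0.013,"ax":0,"ay":0,"az":0,"jaw":0}
  ],
  "force": 60
}}

```text
clock: 7.35
tcp_pos: [606.4, 230.9, 9.4]
tcp_rot: [2.221, 2.221, 0.001]
wrist_force: [-0.1, -0.0, 2.2]
grip_width: 0.545
finger_force: 61.8
```

{"op": "move_arm", "data": {
  "rows": [
    {"tx":0,"ty":0,"tz":-0.12,"ax":0,"ay":0,"az":0,"jaw":0},
    {"tx":0,"ty":0,"tz":-0.22,"ax":0,"ay":0,"az":0,"jaw":0},
    {"tx":-0.14,"ty":0.01,"tz":-0.22,"ax":0,"ay":0,"az":0,"jaw":0},
    {"tx":-0.28,"ty":0.02,"tz":-0.22,"ax":0,"ay":0,"az":0,"jaw":0},
    {"tx":-0.42,"ty":0.03,"tz":-0.22,"ax":0,"ay":0,"az":0,"jaw":0},
    {"tx":-0.54,"ty":0.04,"tz":-0.22,"ax":0,"ay":0,"az":0,"jaw":0},
    {"tx":-0.611,"ty":0.047,"tz":-0.22,"ax":0,"ay":0,"az":0,"jaw":0},
    {"tx":-0.611,"ty":0.047,"tz":-0.22,"ax":0,"ay":0,"az":0,"jaw":0},
    {"tx":-0.611,"ty":0.047,"tz":-0.15,"ax":0,"ay":0,"az":0,"jaw":0},
    {"tx":-0.611,"ty":0.047,"tz":-0.1,"ax":0,"ay":0,"az":0,"jaw":0},
    {"tx":-0.611,"ty":0.047,"tz":-0.1,"ax":0,"ay":0,"az":0,"jaw":0}
  ]
}}

```text
clock: 8.45
tcp_pos: [616.0, 48.1, 34.7]
tcp_rot: [-2.217, -2.217, 0.009]
wrist_force: [-1.8, -0.8, -4.5]
grip_width: 0.551
finger_force: 63.9
```

```bash
python3 - <<'E'
from h import *
s=snapshot("side");t=snapshot("top");o=get_obs();print(o["tcp_pos"],o["wrist_force"],o["grip_width"],o["finger_force"])
a=cv2.resize(s[180:300,290:420],(650,600),interpolation=3);cv2.imwrite("pics/g3.png",a)
E
```

```text
[618.75079972  48.1878112   37.59906491] [ 0.77457456 -0.27126564 -4.02994626] 0.5531247041322501 63.89007925987244
```

View pics/g3.png

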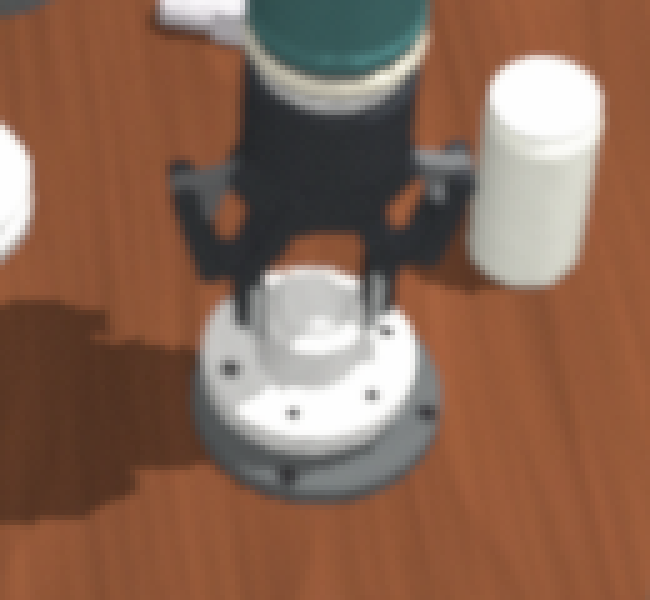

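The hub is held level above the fixture. In the crop its flange spans columns 200–418 and the disc spans 192–440. I'll compare that with the expected projection.

```bash
python3 - <<'E'
from h import *
o=get_obs();t=o["tcp_pos"];print(t)
zb=t[2]-9.4
for x in(t[0],620.5):
  h=proj("side",rev([(50,zb+16)])+[x,t[1]-1.5,0]);f=proj("side",rev([(60,12)])+[620.5,47.3,0])
  print(x,[(((q[:,0].min()-290)*5).round(0),((q[:,0].max()-290)*5).round(0),((q[:,1].max()-180)*5).round(0)) for q in(h,f)])
E
```

```text
[618.75079972  48.1878112   37.59906491]
618.7507997210794 [(np.float64(206.0), np.float64(419.0), np.float64(428.0)), (np.float64(187.0), np.float64(438.0), np.float64(486.0))]
620.5 [(np.float64(209.0), np.float64(422.0), np.float64(428.0)), (np.float64(187.0), np.float64(438.0), np.float64(486.0))]
```

{"op": "move_arm", "data": {
  "rows": [
    {"tx":-0.001,"ty":0.003,"tz":0,"ax":0,"ay":0,"az":0,"jaw":0},
    {"tx":-0.001,"ty":0.003,"tz":0,"ax":0,"ay":0,"az":0,"jaw":0},
    {"tx":-0.001,"ty":0.003,"tz":0,"ax":0,"ay":0,"az":0,"jaw":0}
  ]
}}

```text
clock: 8.85
tcp_pos: [621.9, 47.5, 40.0]
tcp_rot: [2.221, 2.221, 0.002]
wrist_force: [-0.0, -0.3, -4.3]
grip_width: 0.546
finger_force: 63.9
```

{"op": "move_arm", "data": {
  "rows": [
    {"tx":0,"ty":0,"tz":0.015,"ax":0,"ay":0,"az":0,"jaw":0},
    {"tx":0,"ty":0,"tz":0.025,"ax":0,"ay":0,"az":0,"jaw":0},
    {"tx":0,"ty":0,"tz":0.035,"ax":0,"ay":0,"az":0,"jaw":0},
    {"tx":0,"ty":0,"tz":0.045,"ax":0,"ay":0,"az":0,"jaw":0},
    {"tx":0,"ty":0,"tz":0.053,"ax":0,"ay":0,"az":0,"jaw":0},
    {"tx":0,"ty":0,"tz":0.06,"ax":0,"ay":0,"az":0,"jaw":0},
    {"tx":0,"ty":0,"tz":0.066,"ax":0,"ay":0,"az":0,"jaw":0},
    {"tx":0,"ty":0,"tz":0.066,"ax":0,"ay":0,"az":0,"jaw":0},
    {"tx":0,"ty":0,"tz":0.066,"ax":0,"ay":0,"az":0,"jaw":0}
  ]
}}

```text
clock: 9.75
tcp_pos: [620.7, 47.3, 21.4]
tcp_rot: [-2.221, -2.221, 0.001]
wrist_force: [-8.1, -0.0, 8.7]
grip_width: 0.55
finger_force: 65.3
```

{"op": "move_arm", "data": {
  "rows": [
    {"tx":0,"ty":0,"tz":0,"ax":0,"ay":0,"az":0,"jaw":0.8},
    {"tx":0,"ty":0,"tz":0,"ax":0,"ay":0,"az":0,"jaw":0.8},
    {"tx":0,"ty":0,"tz":0,"ax":0,"ay":0,"az":0,"jaw":0.8},
    {"tx":0,"ty":0,"tz":-0.1,"ax":0,"ay":0,"az":0,"jaw":0.8},
    {"tx":0,"ty":0,"tz":-0.26,"ax":0,"ay":0,"az":0,"jaw":0.8},
    {"tx":0,"ty":0,"tz":-0.4,"ax":0,"ay":0,"az":0,"jaw":0.8},
    {"tx":0.25,"ty":-0.3,"tz":-0.4,"ax":0,"ay":0,"az":0,"jaw":0.8},
    {"tx":0.25,"ty":-0.3,"tz":-0.4,"ax":0,"ay":0,"az":0,"jaw":0.8},
    {"tx":0.47,"ty":-0.57,"tz":-0.4,"ax":0,"ay":0,"az":0,"jaw":0.8},
    {"tx":0.47,"ty":-0.57,"tz":-0.4,"ax":0,"ay":0,"az":0,"jaw":0.8},
    {"tx":0.47,"ty":-0.57,"tz":-0.4,"ax":0,"ay":0,"az":0,"jaw":0.8},
    {"tx":0.47,"ty":-0.57,"tz":-0.4,"ax":0,"ay":0,"az":0,"jaw":0.8}
  ]
}}

```text
clock: 10.95
tcp_pos: [447.9, 189.9, 139.1]
tcp_rot: [-2.218, -2.224, -0.0]
wrist_force: [-0.2, 0.3, 0.2]
grip_width: 0.897
finger_force: 0.0
```

```bash
python3 - <<'E'
from h import *
try: measure("hub",dict(side=(357,244),top=(323,228)),z=12)
except Exception as e: print(e)
o=get_obs();print(o["tcp_pos"]);go(448.4,188.6,24,0)
E
```

```text
hub side [619.78  46.8 ] 0.052
hub top [620.89  47.49] 0.026
hub both [620.78  47.07] 0.043
[451.2807572  187.94452966 139.49590259]
tx,ty,tz [ 0.0022 -0.01    0.385 ] az -0.0006 yaw now -0.001 q6 0.345 rows 2.3
```

{"op": "move_arm", "data": {
  "rows": [
    {"tx":0.002,"ty":-0.01,"tz":0.16,"ax":0,"ay":0,"az":0,"jaw":0.8},
    {"tx":0.002,"ty":-0.01,"tz":0.29,"ax":0,"ay":0,"az":0,"jaw":0.8},
    {"tx":0.002,"ty":-0.01,"tz":0.37,"ax":0,"ay":0,"az":0,"jaw":0.8},
    {"tx":0.002,"ty":-0.01,"tz":0.385,"ax":0,"ay":0,"az":0,"jaw":0.8},
    {"tx":0.002,"ty":-0.01,"tz":0.385,"ax":0,"ay":0,"az":0,"jaw":0.8},
    {"tx":0.002,"ty":-0.01,"tz":0.385,"ax":0,"ay":0,"az":0,"jaw":0.8},
    {"tx":0.002,"ty":-0.01,"tz":0.385,"ax":0,"ay":0,"az":0,"jaw":-0.3},
    {"tx":0.002,"ty":-0.01,"tz":0.385,"ax":0,"ay":0,"az":0,"jaw":-0.3},
    {"tx":0.002,"ty":-0.01,"tz":0.385,"ax":0,"ay":0,"az":0,"jaw":-0.3},
    {"tx":0.002,"ty":-0.01,"tz":0.385,"ax":0,"ay":0,"az":0,"jaw":-0.3},
    {"tx":0.002,"ty":-0.01,"tz":0.385,"ax":0,"ay":0,"az":0,"jaw":-0.3}
  ]
}}

```text
clock: 12.25
tcp_pos: [448.7, 189.3, 25.7]
tcp_rot: [2.22, 2.22, 0.004]
wrist_force: [-1.6, -1.9, 7.2]
grip_width: 0.423
finger_force: 59.1
```

{"op": "move_arm", "data": {
  "rows": [
    {"tx":0,"ty":0,"tz":-0.1,"ax":0,"ay":0,"az":0,"jaw":-0.3},
    {"tx":0,"ty":0,"tz":-0.24,"ax":0,"ay":0,"az":0,"jaw":-0.3},
    {"tx":0,"ty":0,"tz":-0.36,"ax":0,"ay":0,"az":0,"jaw":-0.3},
    {"tx":-0.09,"ty":0.11,"tz":-0.36,"ax":0,"ay":0,"az":0,"jaw":-0.3},
    {"tx":-0.18,"ty":0.22,"tz":-0.36,"ax":0,"ay":0,"az":0,"jaw":-0.3},
    {"tx":-0.27,"ty":0.33,"tz":-0.36,"ax":0,"ay":0,"az":0,"jaw":-0.3},
    {"tx":-0.36,"ty":0.44,"tz":-0.36,"ax":0,"ay":0,"az":0,"jaw":-0.3},
    {"tx":-0.44,"ty":0.53,"tz":-0.36,"ax":0,"ay":0,"az":0,"jaw":-0.3},
    {"tx":-0.471,"ty":0.572,"tz":-0.34,"ax":0,"ay":0,"az":0,"jaw":-0.3},
    {"tx":-0.471,"ty":0.572,"tz":-0.3,"ax":0,"ay":0,"az":0,"jaw":-0.3},
    {"tx":-0.471,"ty":0.572,"tz":-0.3,"ax":0,"ay":0,"az":0,"jaw":-0.3},
    {"tx":-0.471,"ty":0.572,"tz":-0.3,"ax":0,"ay":0,"az":0,"jaw":-0.3}
  ]
}}

```text
clock: 13.45
tcp_pos: [616.2, 48.5, 112.0]
tcp_rot: [-2.219, -2.22, 0.004]
wrist_force: [-0.4, -0.9, -4.2]
grip_width: 0.424
finger_force: 60.9
```

```bash
python3 - <<'E'
from h import *
s=snapshot("side");t=snapshot("top");o=get_obs();print(o["tcp_pos"],o["wrist_force"],o["grip_width"],o["finger_force"])
go(620.4,47.8,83.7,0)
# level check: pulley fit in the hand
m=sil("side","pulley")
if m is not None: print(fit("pulley",{"side":m},(620,48),z=o["tcp_pos"][2]-25.7))
E
```

```text
[617.51315729  48.65122281 113.53016408] [ 0.17692218 -0.17816671 -3.41898819] 0.4231349011324152 60.92184662818909
tx,ty,tz [-0.0029  0.0097  0.0994] az 0.0007 yaw now 0.001 q6 0.037 rows 0.6
(array([614.62394118,  45.32809818]), np.float64(0.15548613684897902))
```

{"op": "move_arm", "data": {
  "rows": [
    {"tx":0,"ty":0,"tz":0,"ax":0,"ay":0,"az":0,"jaw":-0.3},
    {"tx":0,"ty":0,"tz":0,"ax":0,"ay":0,"az":0,"jaw":-0.3},
    {"tx":0,"ty":0,"tz":0,"ax":0,"ay":0,"az":0,"jaw":-0.3}
  ]
}}

```text
clock: 13.9
tcp_pos: [618.7, 47.8, 114.1]
tcp_rot: [2.221, 2.221, 0.001]
wrist_force: [0.0, 0.0, -3.4]
grip_width: 0.417
finger_force: 60.9
```

{"op": "move_arm", "data": {
  "rows": [
    {"tx":0,"ty":0.006,"tz":0.03,"ax":0,"ay":0,"az":0,"jaw":-0.3},
    {"tx":0,"ty":0.006,"tz":0.05,"ax":0,"ay":0,"az":0,"jaw":-0.3},
    {"tx":0,"ty":0.006,"tz":0.06,"ax":0,"ay":0,"az":0,"jaw":-0.3},
    {"tx":0,"ty":0.006,"tz":0.07,"ax":0,"ay":0,"az":0,"jaw":-0.3},
    {"tx":0,"ty":0.006,"tz":0.08,"ax":0,"ay":0,"az":0,"jaw":-0.3},
    {"tx":0,"ty":0.006,"tz":0.09,"ax":0,"ay":0,"az":0,"jaw":-0.3},
    {"tx":0,"ty":0.006,"tz":0.098,"ax":0,"ay":0,"az":0,"jaw":-0.3},
    {"tx":0,"ty":0.006,"tz":0.105,"ax":0,"ay":0,"az":0,"jaw":-0.3},
    {"tx":0,"ty":0.006,"tz":0.105,"ax":0,"ay":0,"az":0,"jaw":-0.3},
    {"tx":0,"ty":0.006,"tz":0.105,"ax":0,"ay":0,"az":0,"jaw":-0.3}
  ]
}}

```text
clock: 14.9
tcp_pos: [620.5, 47.5, 83.9]
tcp_rot: [2.222, 2.221, 0.0]
wrist_force: [-5.3, -0.3, 6.6]
grip_width: 0.42
finger_force: 62.1
```

{"op": "move_arm", "data": {
  "rows": [
    {"tx":0,"ty":0,"tz":0,"ax":0,"ay":0,"az":0,"jaw":0.3},
    {"tx":0,"ty":0,"tz":0,"ax":0,"ay":0,"az":0,"jaw":0.3},
    {"tx":0,"ty":0,"tz":0,"ax":0,"ay":0,"az":0,"jaw":0.3},
    {"tx":0,"ty":0,"tz":-0.1,"ax":0,"ay":0,"az":0,"jaw":0.3},
    {"tx":0,"ty":0,"tz":-0.25,"ax":0,"ay":0,"az":0,"jaw":0.3},
    {"tx":0,"ty":0,"tz":-0.4,"ax":0,"ay":0,"az":0,"jaw":0.3},
    {"tx":0.3,"ty":-0.3,"tz":-0.4,"ax":0,"ay":0,"az":0,"jaw":0.3},
    {"tx":0.3,"ty":-0.3,"tz":-0.4,"ax":0,"ay":0,"az":0,"jaw":0.3},
    {"tx":0.3,"ty":-0.3,"tz":-0.4,"ax":0,"ay":0,"az":0,"jaw":0.3},
    {"tx":0.3,"ty":-0.3,"tz":-0.4,"ax":0,"ay":0,"az":0,"jaw":0.3}
  ]
}}

```text
clock: 15.9
tcp_pos: [528.2, 139.8, 202.4]
tcp_rot: [-2.218, -2.224, -0.001]
wrist_force: [0.1, 0.6, -0.1]
grip_width: 0.647
finger_force: 0.0
```

```bash
cat > bm.py <<'E'
from h import *
s=snapshot("side");t=snapshot("top")
print("pulley",end=" ")
for c in("side","top"):
    L=silhouettes(c,"pulley");
    for d in L[:1]: print(c,np.round(d["extent"],1),fit("pulley",{c:d["mask"].astype(bool)},(620,47),z=58))
# bin: filled hull mask
ms={}
for c in("side","top"):
    for d in silhouettes(c,"bin")[:3]:
        print("bin",c,round(d["confidence"],2),np.round(d["extent"],1),d["mask"].sum())
    near=(276,337) if c=="side" else(400,313)
    m=sil(c,"bin",near).astype(np.uint8);
    n=np.zeros_like(m);cs=cv2.findContours(m,cv2.RETR_EXTERNAL,cv2.CHAIN_APPROX_NONE)[0]
    cv2.fillConvexPoly(n,cv2.convexHull(max(cs,key=len)),1);ms[c]=n.astype(bool)
for k in("side","top"): print("bin",k,fit("bin",{k:ms[k]},(438,-158,3.42),0,True))
for c in("side","top"):
    for d in silhouettes(c,"cap")[:2]: print("cap",c,round(d["confidence"],2),np.round(d["extent"],1),fit("cap",{c:d["mask"].astype(bool)},(446,-148),z=3))
E
python3 bm.py; python3 - <<'E'
import cv2
from h import *
s=snapshot("side");t=snapshot("top")
a=cv2.resize(s[300:400,235:335],(400,400),interpolation=3);b=cv2.resize(t[270:350,370:430],(300,400),interpolation=3)
def put(v,c,x0,y0,f,P,col):
    q=((proj(c,P)-[x0,y0]+.5)*f).astype(int);cv2.polylines(v,[q],True,col,1)
for v,c,x0,y0,f in((a,"side",235,300,4),(b,"top",370,270,5)):
    p=(437.7,-157.7,3.42,0)
    for z in(0,42): put(v,c,x0,y0,f,Ro.from_euler("z",3.42).apply([(x,y,z) for x,y in((-65,-32),(65,-32),(65,32),(-65,32))])+[437.7,-157.7,0],(0,0,255))
    put(v,c,x0,y0,f,Ro.from_euler("z",3.42).apply([(x,y,45) for x,y in((65,-32),(79,-32),(79,32),(65,32))])+[437.7,-157.7,0],(255,0,0))
    for r,z in((26,17),(12,53)): put(v,c,x0,y0,f,rev([(r,z)])+[446.5,-147.8,0],(0,255,0))
cv2.imwrite("pics/bin.png",np.hstack([a,b]))
E
```

```text
pulley side [353.1 244.8  36.4  39.2] (array([618.87697571,  45.71363053]), np.float64(0.028947957649617755))
top [321.  229.   37.   35.6] (array([620.73816606,  47.44213686]), np.float64(0.0390652905457485))
bin side 0.67 [277.1 337.   71.5  55.4] 2083
bin side 0.6 [386.  326.5  77.7  47.6] 670
bin top 0.94 [400.4 310.9  37.3  65.1] 1299
bin side (array([ 437.59453433, -158.79208066,    3.44002454]), np.float64(0.043407548131501515))
bin top (array([ 439.22150472, -157.46544719,    3.43100425]), np.float64(0.061471109412459604))
cap side 0.74 [285.5 334.3  28.7  22.2] (array([ 446.85548556, -150.93944234]), np.float64(0.40386955843345296))
cap top 0.54 [394.7 304.5  19.2  22. ] (array([ 448.65570486, -153.49934584]), np.float64(0.06648948736120955))
```

View pics/bin.png

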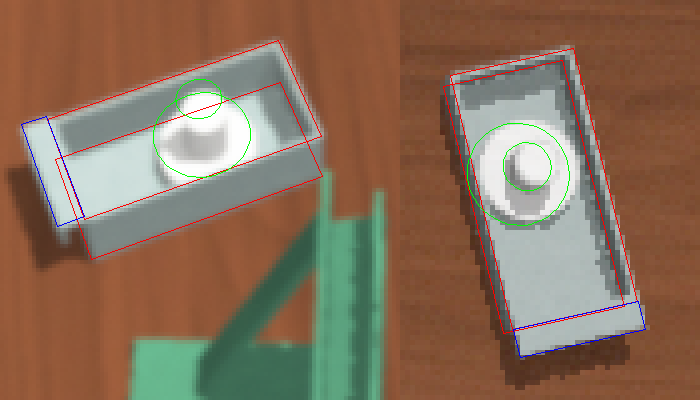

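The overlay fits the bin at (438.4,-158.1) with its lip at lower left/bottom, pointing (-x,-y). The knob is at about (204,105) in the side crop and (531,167) in the top crop, a few mm off the first fit, so I place the cap at about (448,-152).

```bash
python3 - <<'E'
from h import *
print(get_obs()["tcp_pos"]);go(448,-152,120,.293);go(448,-152,20,.293)
E
```

```text
[530.70194387 137.20965111 202.00670241]
tx,ty,tz [-0.9643 -0.2746  0.2736] az -0.1872 yaw now -0.001 q6 0.209 rows 5.8
tx,ty,tz [-0.9642 -0.2745  0.6069] az -0.1872 yaw now -0.001 q6 0.209 rows 5.8
```

{"op": "move_arm", "data": {
  "rows": [
    {"tx":-0.15,"ty":-0.045,"tz":0,"ax":0,"ay":0,"az":-0.05,"jaw":0.1},
    {"tx":-0.3,"ty":-0.09,"tz":0,"ax":0,"ay":0,"az":-0.1,"jaw":0.1},
    {"tx":-0.45,"ty":-0.13,"tz":0,"ax":0,"ay":0,"az":-0.15,"jaw":0.1},
    {"tx":-0.6,"ty":-0.17,"tz":0,"ax":0,"ay":0,"az":-0.187,"jaw":0.1},
    {"tx":-0.75,"ty":-0.21,"tz":0,"ax":0,"ay":0,"az":-0.187,"jaw":0.1},
    {"tx":-0.9,"ty":-0.255,"tz":0,"ax":0,"ay":0,"az":-0.187,"jaw":0.1},
    {"tx":-0.964,"ty":-0.274,"tz":0.1,"ax":0,"ay":0,"az":-0.187,"jaw":0.1},
    {"tx":-0.964,"ty":-0.274,"tz":0.25,"ax":0,"ay":0,"az":-0.187,"jaw":0.1},
    {"tx":-0.964,"ty":-0.274,"tz":0.25,"ax":0,"ay":0,"az":-0.187,"jaw":0.1},
    {"tx":-0.964,"ty":-0.274,"tz":0.25,"ax":0,"ay":0,"az":-0.187,"jaw":0.1},
    {"tx":-0.964,"ty":-0.274,"tz":0.25,"ax":0,"ay":0,"az":-0.187,"jaw":0.1}
  ]
}}

```text
clock: 17.6
tcp_pos: [449.8, -151.8, 129.3]
tcp_rot: [1.87, 2.521, 0.001]
wrist_force: [0.1, -0.1, 0.0]
grip_width: 0.552
finger_force: 0.0
```

```bash
python3 - <<'E'
from h import *
print(get_obs()["tcp_pos"],get_obs()["grip_width"]);go(448,-152,20,.293)
E
```

```text
[ 449.8263922  -151.75060041  129.30259231] 0.5523488944938221
tx,ty,tz [ 0.0016 -0.0069  0.3643] az 0.0008 yaw now 0.294 q6 -0.672 rows 2.2
```

{"op": "move_arm", "data": {
  "rows": [
    {"tx":0,"ty":-0.004,"tz":0.1,"ax":0,"ay":0,"az":0,"jaw":0.1},
    {"tx":0,"ty":-0.004,"tz":0.2,"ax":0,"ay":0,"az":0,"jaw":0.1},
    {"tx":0,"ty":-0.004,"tz":0.28,"ax":0,"ay":0,"az":0,"jaw":0.1},
    {"tx":0,"ty":-0.004,"tz":0.33,"ax":0,"ay":0,"az":0,"jaw":0.1},
    {"tx":0,"ty":-0.004,"tz":0.36,"ax":0,"ay":0,"az":0,"jaw":0.1},
    {"tx":0,"ty":-0.004,"tz":0.362,"ax":0,"ay":0,"az":0,"jaw":0.1},
    {"tx":0,"ty":-0.004,"tz":0.362,"ax":0,"ay":0,"az":0,"jaw":0.1},
    {"tx":0,"ty":-0.004,"tz":0.362,"ax":0,"ay":0,"az":0,"jaw":-0.7},
    {"tx":0,"ty":-0.004,"tz":0.362,"ax":0,"ay":0,"az":0,"jaw":-0.7},
    {"tx":0,"ty":-0.004,"tz":0.362,"ax":0,"ay":0,"az":0,"jaw":-0.7},
    {"tx":0,"ty":-0.004,"tz":0.362,"ax":0,"ay":0,"az":0,"jaw":-0.7},
    {"tx":0,"ty":-0.004,"tz":0.362,"ax":0,"ay":0,"az":0,"jaw":-0.7}
  ],
  "force": 40
}}

```text
clock: 18.8
tcp_pos: [448.5, -152.3, 20.2]
tcp_rot: [1.872, 2.52, 0.002]
wrist_force: [-0.9, 1.5, 6.4]
grip_width: 0.246
finger_force: 38.9
```

{"op": "move_arm", "data": {
  "rows": [
    {"tx":0,"ty":0,"tz":-0.08,"ax":0,"ay":0,"az":0,"jaw":-0.7},
    {"tx":0,"ty":0,"tz":-0.2,"ax":0,"ay":0,"az":0,"jaw":-0.7},
    {"tx":0,"ty":0,"tz":-0.34,"ax":0,"ay":0,"az":0,"jaw":-0.7},
    {"tx":0,"ty":0,"tz":-0.48,"ax":0,"ay":0,"az":0,"jaw":-0.7},
    {"tx":0,"ty":0,"tz":-0.6,"ax":0,"ay":0,"az":0,"jaw":-0.7},
    {"tx":0,"ty":0,"tz":-0.6,"ax":0,"ay":0,"az":0,"jaw":-0.7}
  ]
}}

```text
clock: 19.4
tcp_pos: [450.9, -153.6, 205.3]
tcp_rot: [1.866, 2.513, 0.005]
wrist_force: [0.9, -0.1, -0.7]
grip_width: 0.244
finger_force: 39.5
```

```bash
python3 - <<'E'
from h import *
s=snapshot("side");t=snapshot("top");o=get_obs();print(o["tcp_pos"],o["wrist_force"])
for c in("side","top"):
  for d in silhouettes(c,"cap")[:2]: print("cap",c,round(d["confidence"],2),np.round(d["extent"],1),fit("cap",{c:d["mask"].astype(bool)},(446,-150),z=o["tcp_pos"][2]-17.2))
go(620.3,47.2,190,.293)
cv2.imwrite("pics/side_b.png",s);cv2.imwrite("pics/top_b.png",t)
E
```

```text
[ 447.43068446 -152.16847513  199.47186921] [-0.42175607  0.1369833  -2.30002206]
cap side 0.79 [282.9 287.8  30.9  30.7] (array([ 450.54269796, -151.70726285]), np.float64(0.1350957630149904))
cap side 0.66 [232.4 184.1  21.6  39.8] (array([ 446., -150.]), np.float64(1.0))
cap top 0.52 [401.8 302.1   8.5   8.5] (array([ 448.33421707, -147.27215195]), np.float64(6.852081183350533))
tx,ty,tz [0.4655 0.7487 0.0217] az 0.0002 yaw now 0.293 q6 -0.674 rows 4.5
```

{"op": "move_arm", "data": {
  "rows": [
    {"tx":0.07,"ty":0.11,"tz":0,"ax":0,"ay":0,"az":0,"jaw":-0.7},
    {"tx":0.14,"ty":0.22,"tz":0,"ax":0,"ay":0,"az":0,"jaw":-0.7},
    {"tx":0.21,"ty":0.34,"tz":0,"ax":0,"ay":0,"az":0,"jaw":-0.7},
    {"tx":0.28,"ty":0.46,"tz":0,"ax":0,"ay":0,"az":0,"jaw":-0.7},
    {"tx":0.36,"ty":0.58,"tz":0,"ax":0,"ay":0,"az":0,"jaw":-0.7},
    {"tx":0.43,"ty":0.69,"tz":0,"ax":0,"ay":0,"az":0,"jaw":-0.7},
    {"tx":0.465,"ty":0.748,"tz":0.06,"ax":0,"ay":0,"az":0,"jaw":-0.7},
    {"tx":0.465,"ty":0.748,"tz":0.12,"ax":0,"ay":0,"az":0,"jaw":-0.7},
    {"tx":0.465,"ty":0.748,"tz":0.15,"ax":0,"ay":0,"az":0,"jaw":-0.7},
    {"tx":0.465,"ty":0.748,"tz":0.15,"ax":0,"ay":0,"az":0,"jaw":-0.7},
    {"tx":0.465,"ty":0.748,"tz":0.15,"ax":0,"ay":0,"az":0,"jaw":-0.7},
    {"tx":0.465,"ty":0.748,"tz":0.15,"ax":0,"ay":0,"az":0,"jaw":-0.7}
  ]
}}

```text
clock: 20.8
tcp_pos: [621.8, 46.0, 154.5]
tcp_rot: [1.873, 2.521, 0.001]
wrist_force: [-0.6, 0.1, -1.0]
grip_width: 0.247
finger_force: 39.6
```

```bash
python3 - <<'E'
from h import *
s=snapshot("side");snapshot("top");o=get_obs();print(o["tcp_pos"],o["wrist_force"])
z=o["tcp_pos"][2]-17.2
for d in silhouettes("side","cap")[:2]: print("cap",round(d["confidence"],2),np.round(d["extent"],1),fit("cap",{"side":d["mask"].astype(bool)},(620,47),z=z))
d=silhouettes("side","pulley")[0];print(fit("pulley",{"side":d["mask"].astype(bool)},(620,47),z=58))
x0,y0,f=310,180,6
v=cv2.resize(s[y0:y0+100,x0:x0+100],(600,600),interpolation=2)
def dr(P,col): cv2.polylines(v,[((proj("side",P)-[x0,y0]+.5)*f).astype(int)],True,col,1)
q=np.array([619.3,45.8,0])
for r,zz in((13,115),(20,115),(45,87)): dr(rev([(r,zz)])+q,(0,255,0))
t=o["tcp_pos"]-[1,1.4,0]
for r,zz in((26,z),(26,z+14)): dr(rev([(r,zz)])+[t[0],t[1],0],(0,0,255))
cv2.imwrite("pics/capin.png",v);go(620.3,47.2,132.2,.293)
E
```

```text
[622.11120364  46.08757929 154.90611692] [-0.76007775 -0.45685041 -0.7972683 ]
cap 0.96 [355.9 219.4  27.5  22.6] (array([620.94542052,  42.39378479]), np.float64(0.21678321678321677))
(array([618.86281535,  45.23966466]), np.float64(0.21893184306043673))
tx,ty,tz [ 0.0048 -0.0047  0.0752] az -0.0 yaw now 0.293 q6 -0.259 rows 0.5
```

View pics/capin.png

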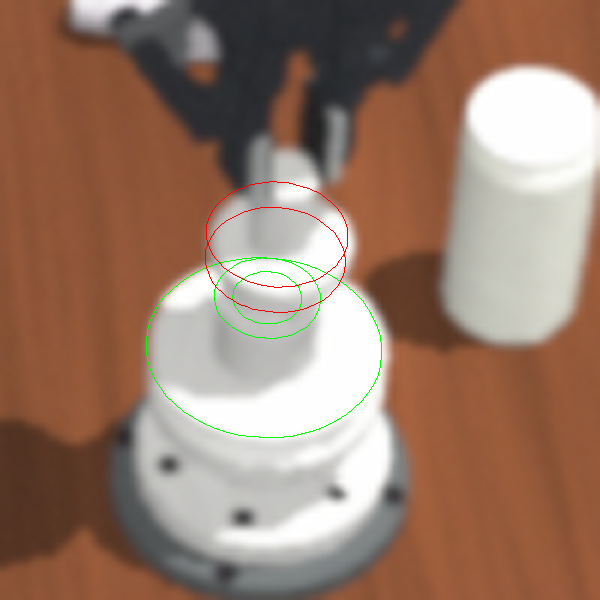

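The cap is level in the fingers. Its flange spans columns 205–355, centred above the pulley boss (215–318) to within about 2 mm. Lowering.

{"op": "move_arm", "data": {
  "rows": [
    {"tx":0.005,"ty":-0.005,"tz":0.02,"ax":0,"ay":0,"az":0,"jaw":-0.7},
    {"tx":0.005,"ty":-0.005,"tz":0.035,"ax":0,"ay":0,"az":0,"jaw":-0.7},
    {"tx":0.005,"ty":-0.005,"tz":0.045,"ax":0,"ay":0,"az":0,"jaw":-0.7},
    {"tx":0.005,"ty":-0.005,"tz":0.055,"ax":0,"ay":0,"az":0,"jaw":-0.7},
    {"tx":0.005,"ty":-0.005,"tz":0.065,"ax":0,"ay":0,"az":0,"jaw":-0.7},
    {"tx":0.005,"ty":-0.005,"tz":0.072,"ax":0,"ay":0,"az":0,"jaw":-0.7},
    {"tx":0.005,"ty":-0.005,"tz":0.08,"ax":0,"ay":0,"az":0,"jaw":-0.7},
    {"tx":0.005,"ty":-0.005,"tz":0.08,"ax":0,"ay":0,"az":0,"jaw":-0.7},
    {"tx":0.005,"ty":-0.005,"tz":0.08,"ax":0,"ay":0,"az":0,"jaw":-0.7}
  ]
}}

```text
clock: 21.9
tcp_pos: [620.5, 47.5, 132.3]
tcp_rot: [1.872, 2.521, 0.002]
wrist_force: [-3.5, -0.0, 9.7]
grip_width: 0.245
finger_force: 40.8
```

{"op": "move_arm", "data": {
  "rows": [
    {"tx":0,"ty":0,"tz":0,"ax":0,"ay":0,"az":0,"jaw":0},
    {"tx":0,"ty":0,"tz":0,"ax":0,"ay":0,"az":0,"jaw":0},
    {"tx":0,"ty":0,"tz":0,"ax":0,"ay":0,"az":0,"jaw":0},
    {"tx":0,"ty":0,"tz":-0.1,"ax":0,"ay":0,"az":0,"jaw":0},
    {"tx":0,"ty":0,"tz":-0.25,"ax":0,"ay":0,"az":0,"jaw":1},
    {"tx":0,"ty":0,"tz":-0.35,"ax":0,"ay":0,"az":0,"jaw":1},
    {"tx":0.37,"ty":-0.2,"tz":-0.35,"ax":0,"ay":0,"az":0,"jaw":1},
    {"tx":0.37,"ty":-0.2,"tz":-0.35,"ax":0,"ay":0,"az":0,"jaw":1},
    {"tx":0.37,"ty":-0.2,"tz":-0.35,"ax":0,"ay":0,"az":0,"jaw":1},
    {"tx":0.37,"ty":-0.2,"tz":-0.35,"ax":0,"ay":0,"az":0,"jaw":1}
  ]
}}

```text
clock: 22.9
tcp_pos: [527.7, 138.6, 234.5]
tcp_rot: [-1.868, -2.524, -0.0]
wrist_force: [1.2, -0.9, -0.2]
grip_width: 0.999
finger_force: 0.0
```

```bash
cat > pan.py <<'E'
from h import *
s=snapshot("side");t=snapshot("top")
for c,im in(("side",s),("top",t)):
    for n,z in(("cap",115),("pulley",58)):
        L=silhouettes(c,n)
        if L: print(n,c,fit(n,{c:L[0]["mask"].astype(bool)},(620,47),z=z))
    m=np.zeros((480,640),np.uint8)
    hsv=cv2.cvtColor(im,cv2.COLOR_BGR2HSV);g=cv2.inRange(hsv,(65,60,30),(95,255,255))
    near=(276,337) if c=="side" else(400,313)
    b=sil(c,"bin",near)
    if b is not None:
        n=np.zeros_like(m);cs=cv2.findContours(b.astype(np.uint8),cv2.RETR_EXTERNAL,cv2.CHAIN_APPROX_NONE)[0]
        cv2.fillConvexPoly(n,cv2.convexHull(max(cs,key=len)),1);print("bin",c,fit("bin",{c:n.astype(bool)},(438,-158,3.43),0,True))
print(get_obs()["tcp_pos"])
a=cv2.resize(s[340:480,240:400],(686,600),interpolation=2);cv2.imwrite("pics/pan_s.png",a)
cv2.imwrite("pics/side_c.png",s);cv2.imwrite("pics/top_c.png",t)
E
python3 pan.py
```

```text
cap side (array([619.19386387,  45.20408297]), np.float64(0.10618008591723023))
pulley side (array([618.5732793 ,  45.29024701]), np.float64(0.38121568627450975))
bin side (array([ 437.29938997, -159.18901724,    3.41778269]), np.float64(0.044323436041083096))
cap top (array([621.73708582,  46.85996723]), np.float64(0.11772732484806787))
pulley top (array([620.54259844,  47.14514195]), np.float64(0.597377920240261))
bin top (array([ 438.28924988, -157.24927594,    3.43845438]), np.float64(0.0353512625450909))
[530.67676034 135.69330439 234.32234411]
```

View pics/pan_s.png

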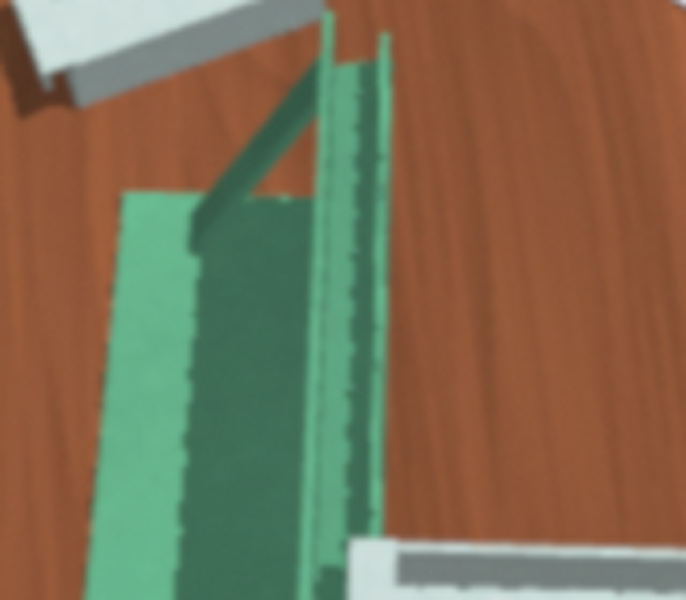

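In the side crop the top rail's upper edge runs from (385,35) to (377,535), with the plate edge left of it from (328,15) to (308,600). The fixed bin's lip starts at row 538.

```bash
python3 - <<'E'
from h import *
s=cv2.imread("pics/side_c.png");t=cv2.imread("pics/top_c.png")
# sub-pixel rail strip: bright green ridge; side: per row, centroid of G peak near cols 325-334
def bg(im): return im.astype(float)[:,:,1]-0.5*im[:,:,2]
P=[]
for r in range(354,462,6):
    row=bg(s)[r,322:340];k=row>row.min()+.65*np.ptp(row)
    i=np.nonzero(k)[0];P.append((322+(i*row[i]).sum()/row[i].sum(),r,len(i)))
P=np.array(P);print(P[::4].round(1).tolist())
f=np.polyfit(P[:,1],P[:,0],1)
w=[ray("side",(np.polyval(f,r)+0,r),165) for r in(350,460)];print("side rail",np.round(w,1),"yaw(-y dir)",np.arctan2(*(w[1]-w[0])[1::-1]))
e=ray("side",(329.8,348.2),165);print("far end side",e.round(1))
# top: per column centre of first bright ridge from above
Q=[]
for c in range(462,545,6):
    r0=int(267.4+(c-456.2)*.19)
    col=bg(t)[r0-5:r0+5,c];print(c,col.round(0).astype(int).tolist())
E
```

```text
[[329.0, 354.0, 3.0], [326.7, 378.0, 6.0], [326.0, 402.0, 5.0], [325.7, 426.0, 8.0], [327.0, 450.0, 3.0]]
side rail [[ 520.7 -279.7  165. ]
 [ 497.9 -475.2  165. ]] yaw(-y dir) -1.6866475532312948
far end side [ 526.5 -276.6  165. ]
462 [14, 12, 14, 16, 30, 111, 72, 55, 64, 74]
468 [14, 16, 13, 16, 36, 118, 84, 54, 68, 74]
474 [10, 17, 15, 18, 22, 90, 102, 54, 66, 73]
480 [16, 14, 12, 14, 26, 85, 110, 52, 51, 72]
486 [13, 17, 17, 20, 54, 106, 52, 51, 70, 76]
492 [14, 18, 15, 16, 43, 110, 58, 54, 72, 74]
498 [17, 16, 16, 16, 40, 109, 62, 52, 65, 74]
504 [12, 14, 14, 18, 28, 105, 75, 54, 68, 77]
510 [18, 14, 14, 15, 26, 86, 84, 56, 68, 75]
516 [16, 14, 15, 11, 22, 83, 98, 54, 54, 75]
522 [16, 13, 14, 14, 23, 80, 108, 50, 58, 75]
528 [10, 7, 9, 16, 44, 106, 50, 54, 71, 75]
534 [10, 8, 9, 14, 44, 110, 54, 55, 72, 76]
540 [10, 10, 8, 8, 36, 110, 66, 55, 64, 74]
```

```bash
python3 - <<'E'
from h import *
print("ends top",[ray("top",(u,v),165).round(1).tolist() for u,v in((456.2,267.8),(546.9,285.2))])
print("plate top",[ray("top",(255/3.9+390,107/3.9+250),180).round(1).tolist(),ray("top",(765/3.9+390,203/3.9+250),180).round(1).tolist()])
print("plate side",[ray("side",(x/4.2857+240,y/4.2857+340),180).round(1).tolist() for x,y in((329,15),(309,600))])
E
```

```text
ends top [[524.2, -274.0, 165.0], [496.3, -483.3, 165.0]]
plate top [[499.0, -269.1, 180.0], [460.8, -565.6, 180.0]]
plate side [[503.1, -273.0, 180.0], [472.3, -508.0, 180.0]]
```

```bash
python3 - <<'E'
from h import *
s=cv2.imread("pics/side_c.png").astype(float);t=cv2.imread("pics/top_c.png").astype(float)
g=lambda im:im[:,:,1]-.5*im[:,:,2]
def cross(v,thr,down):  # subpixel crossing position
    for i in range(len(v)-1):
        if (v[i]>=thr>v[i+1]) if down else (v[i]<thr<=v[i+1]): return i+(v[i]-thr)/(v[i]-v[i+1])
R=[]
for r in range(354,462,4):
    c0=round(329.8-1.7*(r-348)/116.6);v=g(s)[r,c0-3:c0+8]
    j=np.argmax(v[:6]);x=cross(v[j:],(v[j]+v[-1])/2,True)
    R.append((c0-3+j+x,r))
R=np.array(R);f=np.polyfit(R[:,1],R[:,0],1);res=R[:,0]-np.polyval(f,R[:,1]);f=np.polyfit(R[abs(res)<.6][:,1],R[abs(res)<.6][:,0],1);print("res",res.std())
S=[ray("side",(np.polyval(f,r),r),165) for r in(352,460)]
Q=[]
for c in range(460,544,3):
    r0=int(267.4+(c-456.2)*.19);v=g(t)[r0-5:r0+6,c];j=np.argmax(v[:8]);x=cross(v,(v[0]+v[j])/2,False);Q.append((c,r0-5+x))
Q=np.array(Q);h=np.polyfit(Q[:,0],Q[:,1],1);print("res",(Q[:,1]-np.polyval(h,Q[:,0])).std())
W=[ray("top",(c,np.polyval(h,c)),165) for c in(460,540)]
for n,(a,b) in(("side",S),("top",W)):
    d=(b-a)/np.linalg.norm(b-a);p=a+d*(-374.5-a[1])/d[1]
    n_=np.array([-(-d[1]),-d[0],0]) # panel x = y x z
    print(n,"front edge at y=-374.5:",p.round(1),"panel y",np.arctan2(d[1],d[0]).round(4))
# fixed-bin check / panel far end
E
```

```text
res 0.12690530043967513
res 0.1468069168453045
side front edge at y=-374.5: [ 515.7 -374.5  165. ] panel y -1.7053
top front edge at y=-374.5: [ 514.5 -374.5  165. ] panel y -1.7029
```

```bash
python3 - <<'E'
from h import *
b=np.array([437.8,-158.3]);u=np.array([np.cos(3.43),np.sin(3.43)])
p=b+3*u;print(p,get_obs()["tcp_pos"]);go(*p,120,-1.282+np.pi);go(*p,5,-1.282)
E
```

```text
[ 434.92390575 -159.15327714] [530.67676034 135.69330439 234.32234411]
tx,ty,tz [-0.8492 -0.5886  0.3814] az -0.9979 yaw now 0.292 q6 -0.087 rows 10.4
tx,ty,tz [-0.8492 -0.5884  0.7647] az -0.9979 yaw now 0.292 q6 -0.087 rows 10.4
```

{"op": "move_arm", "data": {
  "rows": [
    {"tx":-0.12,"ty":-0.085,"tz":0,"ax":0,"ay":0,"az":0.09,"jaw":1},
    {"tx":-0.24,"ty":-0.17,"tz":0,"ax":0,"ay":0,"az":0.18,"jaw":1},
    {"tx":-0.36,"ty":-0.25,"tz":0,"ax":0,"ay":0,"az":0.27,"jaw":1},
    {"tx":-0.48,"ty":-0.33,"tz":0,"ax":0,"ay":0,"az":0.36,"jaw":1},
    {"tx":-0.6,"ty":-0.415,"tz":0,"ax":0,"ay":0,"az":0.45,"jaw":1},
    {"tx":-0.72,"ty":-0.5,"tz":0,"ax":0,"ay":0,"az":0.54,"jaw":1},
    {"tx":-0.8,"ty":-0.555,"tz":0.05,"ax":0,"ay":0,"az":0.63,"jaw":1},
    {"tx":-0.849,"ty":-0.588,"tz":0.1,"ax":0,"ay":0,"az":0.72,"jaw":1},
    {"tx":-0.849,"ty":-0.588,"tz":0.2,"ax":0,"ay":0,"az":0.81,"jaw":1},
    {"tx":-0.849,"ty":-0.588,"tz":0.3,"ax":0,"ay":0,"az":0.9,"jaw":1},
    {"tx":-0.849,"ty":-0.588,"tz":0.4,"ax":0,"ay":0,"az":1.0,"jaw":1},
    {"tx":-0.849,"ty":-0.588,"tz":0.4,"ax":0,"ay":0,"az":1.0,"jaw":1}
  ]
}}

```text
clock: 24.5
tcp_pos: [431.0, -157.4, 110.2]
tcp_rot: [-3.103, -0.456, 0.013]
wrist_force: [-0.3, 1.4, -1.0]
grip_width: 0.999
finger_force: 0.0
```

{"op": "move_arm", "data": {
  "rows": [
    {"tx":0,"ty":0,"tz":0,"ax":0,"ay":0,"az":0,"jaw":1},
    {"tx":0,"ty":0,"tz":0,"ax":0,"ay":0,"az":0,"jaw":1},
    {"tx":0,"ty":0,"tz":0,"ax":0,"ay":0,"az":0,"jaw":1},
    {"tx":0,"ty":0,"tz":0,"ax":0,"ay":0,"az":0,"jaw":1}
  ]
}}

```text
clock: 24.9
tcp_pos: [436.1, -158.9, 116.2]
tcp_rot: [3.106, 0.461, 0.004]
wrist_force: [0.1, -0.1, 0.5]
grip_width: 1.003
finger_force: 0.0
```

```bash
python3 - <<'E'
from h import *
print(get_obs()["tcp_pos"],get_obs()["grip_width"]);go(434.9,-159.2,5,-1.282)
E
```

```text
[ 436.09509169 -158.87333832  116.21993816] 1.0030307957630733
tx,ty,tz [-0.005  -0.0008  0.3707] az 0.0036 yaw now -1.276 q6 0.873 rows 2.2
```

{"op": "move_arm", "data": {
  "rows": [
    {"tx":-0.002,"ty":0,"tz":0.12,"ax":0,"ay":0,"az":0.003,"jaw":1},
    {"tx":-0.002,"ty":0,"tz":0.23,"ax":0,"ay":0,"az":0.003,"jaw":1},
    {"tx":-0.002,"ty":0,"tz":0.31,"ax":0,"ay":0,"az":0.003,"jaw":1},
    {"tx":-0.002,"ty":0,"tz":0.35,"ax":0,"ay":0,"az":0.003,"jaw":1},
    {"tx":-0.002,"ty":0,"tz":0.365,"ax":0,"ay":0,"az":0.003,"jaw":1},
    {"tx":-0.002,"ty":0,"tz":0.365,"ax":0,"ay":0,"az":0.003,"jaw":1},
    {"tx":-0.002,"ty":0,"tz":0.365,"ax":0,"ay":0,"az":0.003,"jaw":0.2},
    {"tx":-0.002,"ty":0,"tz":0.365,"ax":0,"ay":0,"az":0.003,"jaw":0.2},
    {"tx":-0.002,"ty":0,"tz":0.365,"ax":0,"ay":0,"az":0.003,"jaw":0.2},
    {"tx":-0.002,"ty":0,"tz":0.365,"ax":0,"ay":0,"az":0.003,"jaw":0.2},
    {"tx":-0.002,"ty":0,"tz":0.365,"ax":0,"ay":0,"az":0.003,"jaw":0.2}
  ],
  "force": 50
}}

```text
clock: 26.0
tcp_pos: [435.8, -159.1, 7.3]
tcp_rot: [3.108, 0.452, 0.004]
wrist_force: [-1.6, 0.7, 6.1]
grip_width: 0.725
finger_force: 52.4
```

{"op": "move_arm", "data": {
  "rows": [
    {"tx":0,"ty":0,"tz":-0.05,"ax":0,"ay":0,"az":0,"jaw":0.2},
    {"tx":0,"ty":0,"tz":-0.15,"ax":0,"ay":0,"az":0,"jaw":0.2},
    {"tx":0,"ty":0,"tz":-0.3,"ax":0,"ay":0,"az":0,"jaw":0.2},
    {"tx":0,"ty":0,"tz":-0.45,"ax":0,"ay":0,"az":0,"jaw":0.2},
    {"tx":0,"ty":0,"tz":-0.6,"ax":0,"ay":0,"az":0,"jaw":0.2},
    {"tx":0,"ty":0,"tz":-0.7,"ax":0,"ay":0,"az":0,"jaw":0.2},
    {"tx":0,"ty":0,"tz":-0.7,"ax":0,"ay":0,"az":0,"jaw":0.2},
    {"tx":0,"ty":0,"tz":-0.7,"ax":0,"ay":0,"az":0,"jaw":0.2},
    {"tx":0,"ty":0,"tz":-0.7,"ax":0,"ay":0,"az":0,"jaw":0.2}
  ]
}}

```text
clock: 26.9
tcp_pos: [432.8, -158.0, 213.0]
tcp_rot: [-3.107, -0.452, 0.005]
wrist_force: [0.2, -0.3, -2.9]
grip_width: 0.716
finger_force: 55.3
```

```bash
python3 - <<'E'
from h import *
o=get_obs();print(o["tcp_pos"],o["wrist_force"],o["grip_width"]);go(580.9,-383.6,217,-1.704)
E
```

```text
[ 432.84667626 -157.96525753  213.01894767] [ 0.17242437 -0.2757953  -2.85264461] 0.7162782825727593
tx,ty,tz [ 0.2589  0.8615 -0.0159] az 0.2686 yaw now -1.282 q6 0.878 rows 5.2
```

{"op": "move_arm", "data": {
  "rows": [
    {"tx":0.04,"ty":0.13,"tz":-0.015,"ax":0,"ay":0,"az":0.04,"jaw":0.2},
    {"tx":0.08,"ty":0.26,"tz":-0.015,"ax":0,"ay":0,"az":0.08,"jaw":0.2},
    {"tx":0.12,"ty":0.39,"tz":-0.015,"ax":0,"ay":0,"az":0.12,"jaw":0.2},
    {"tx":0.16,"ty":0.52,"tz":-0.015,"ax":0,"ay":0,"az":0.17,"jaw":0.2},
    {"tx":0.2,"ty":0.66,"tz":-0.015,"ax":0,"ay":0,"az":0.22,"jaw":0.2},
    {"tx":0.24,"ty":0.79,"tz":-0.015,"ax":0,"ay":0,"az":0.268,"jaw":0.2},
    {"tx":0.259,"ty":0.862,"tz":-0.015,"ax":0,"ay":0,"az":0.268,"jaw":0.2},
    {"tx":0.259,"ty":0.862,"tz":-0.015,"ax":0,"ay":0,"az":0.268,"jaw":0.2},
    {"tx":0.259,"ty":0.862,"tz":0.05,"ax":0,"ay":0,"az":0.268,"jaw":0.2},
    {"tx":0.259,"ty":0.862,"tz":0.05,"ax":0,"ay":0,"az":0.268,"jaw":0.2},
    {"tx":0.259,"ty":0.862,"tz":0.05,"ax":0,"ay":0,"az":0.268,"jaw":0.2},
    {"tx":0.259,"ty":0.862,"tz":0.05,"ax":0,"ay":0,"az":0.268,"jaw":0.2}
  ]
}}

```text
clock: 28.1
tcp_pos: [582.2, -383.8, 200.0]
tcp_rot: [-3.134, 0.207, 0.001]
wrist_force: [-0.2, 0.3, -1.8]
grip_width: 0.715
finger_force: 55.5
```

```bash
python3 - <<'E'
from h import *
s=snapshot("side");t=snapshot("top");o=get_obs();p=o["tcp_pos"];print(p,o["wrist_force"],o["grip_width"]);go(580.9,-383.6,130.3,-1.704)
B=np.array([p[0],p[1]]);a=3.008;u=np.array([np.cos(a),np.sin(a)]);c=B-2.1*u;zb=p[2]-7.3
def ov(im,cam,x0,y0,w,h,f):
    v=cv2.resize(im[y0:y0+h,x0:x0+w],None,fx=f,fy=f,interpolation=2)
    def dr(P,col): cv2.polylines(v,[((proj(cam,P)-[x0,y0]+.5)*f).astype(int)],True,col,1)
    L=lambda pts:Ro.from_euler("z",a).apply(pts)+[c[0],c[1],zb]
    dr(L([(x,y,45) for x,y in((65,-32),(79,-32),(79,32),(65,32))]),(255,0,0))
    dr(L([(x,y,42) for x,y in((65,-32),(-65,-32),(-65,32),(65,32))]),(0,0,255))
    q=np.array([513.1,-374.5]);w_=np.array([-np.sin(a),np.cos(a)])
    for d in(-2,2): dr([(*(q+d*u+k*w_),165) for k in(-100,60)],(0,255,255))
    return v
A=ov(s,"side",280,330,120,150,4);Bm=ov(t,"top",450,200,120,150,3.3)
Bm=cv2.copyMakeBorder(Bm,0,A.shape[0]-Bm.shape[0],0,0,cv2.BORDER_CONSTANT)
cv2.imwrite("pics/hang.png",cv2.resize(np.hstack([A,Bm])[:600],(min(800,A.shape[1]+Bm.shape[1]),540)))
E
```

```text
[ 582.6862717  -384.2026468   201.05208543] [-0.43860606  0.42030768 -1.24459372] 0.7160367341471205
tx,ty,tz [-0.0064 -0.0013  0.2358] az 0.0008 yaw now -1.703 q6 1.084 rows 1.4
```

View pics/hang.png

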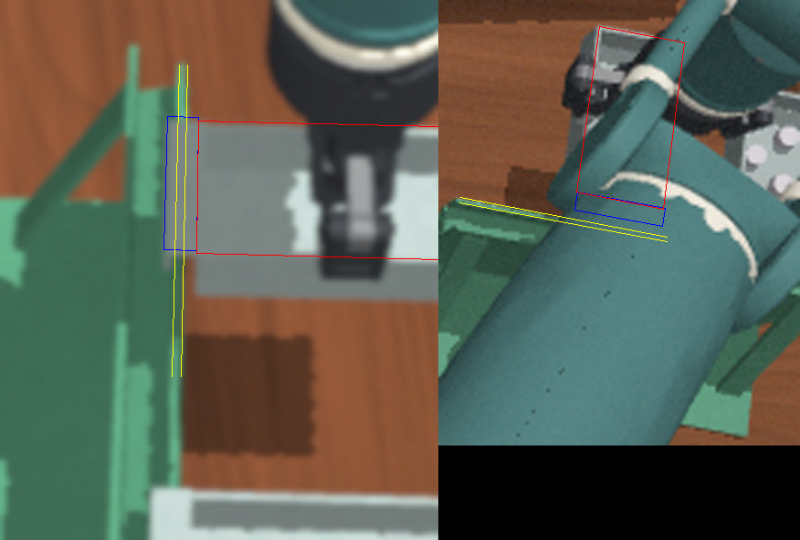

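In the side view the lip frame (columns 166–198) straddles the rail line at about 183, with the bin square to it. The arm hides the bin in the top view. That was picture 11, one over the limit of ten, so I'll view no more and use numbers only.

{"op": "move_arm", "data": {
  "rows": [
    {"tx":-0.006,"ty":-0.001,"tz":0.05,"ax":0,"ay":0,"az":0,"jaw":0.2},
    {"tx":-0.006,"ty":-0.001,"tz":0.05,"ax":0,"ay":0,"az":0,"jaw":0.2},
    {"tx":-0.006,"ty":-0.001,"tz":0.05,"ax":0,"ay":0,"az":0,"jaw":0.2},
    {"tx":-0.006,"ty":-0.001,"tz":0.05,"ax":0,"ay":0,"az":0,"jaw":0.2}
  ]
}}

```text
clock: 28.6
tcp_pos: [580.6, -383.8, 185.0]
tcp_rot: [-3.135, 0.208, 0.0]
wrist_force: [-0.0, 0.9, -2.2]
grip_width: 0.713
finger_force: 55.5
```

```bash
python3 - <<'E'
from h import *
go(580.9,-383.6,130.3,-1.704);print(get_obs()["tcp_pos"])
E
```

```text
tx,ty,tz [ 0.0009 -0.0009  0.1823] az 0.0006 yaw now -1.703 q6 1.083 rows 1.1
[ 580.59413903 -383.82762285  184.99524811]
```

{"op": "move_arm", "data": {
  "rows": [
    {"tx":0,"ty":0,"tz":0.05,"ax":0,"ay":0,"az":0,"jaw":0.2},
    {"tx":0,"ty":0,"tz":0.09,"ax":0,"ay":0,"az":0,"jaw":0.2},
    {"tx":0,"ty":0,"tz":0.11,"ax":0,"ay":0,"az":0,"jaw":0.2},
    {"tx":0,"ty":0,"tz":0.125,"ax":0,"ay":0,"az":0,"jaw":0.2},
    {"tx":0,"ty":0,"tz":0.14,"ax":0,"ay":0,"az":0,"jaw":0.2},
    {"tx":0,"ty":0,"tz":0.155,"ax":0,"ay":0,"az":0,"jaw":0.2},
    {"tx":0,"ty":0,"tz":0.155,"ax":0,"ay":0,"az":0,"jaw":0.2},
    {"tx":0,"ty":0,"tz":0.155,"ax":0,"ay":0,"az":0,"jaw":0.2}
  ]
}}

```text
clock: 29.4
tcp_pos: [580.8, -383.9, 138.8]
tcp_rot: [3.135, -0.208, 0.0]
wrist_force: [-0.3, -0.4, -2.5]
grip_width: 0.721
finger_force: 55.5
```

{"op": "move_arm", "data": {
  "rows": [
    {"tx":0,"ty":0,"tz":0.015,"ax":0,"ay":0,"az":0,"jaw":0.2},
    {"tx":0,"ty":0,"tz":0.025,"ax":0,"ay":0,"az":0,"jaw":0.2},
    {"tx":0,"ty":0,"tz":0.032,"ax":0,"ay":0,"az":0,"jaw":0.2},
    {"tx":0,"ty":0,"tz":0.032,"ax":0,"ay":0,"az":0,"jaw":0.2},
    {"tx":0,"ty":0,"tz":0.032,"ax":0,"ay":0,"az":0,"jaw":0.2}
  ]
}}

```text
clock: 29.9
tcp_pos: [580.6, -383.8, 129.1]
tcp_rot: [3.135, -0.208, -0.0]
wrist_force: [-0.0, -0.5, -0.6]
grip_width: 0.721
finger_force: 55.6
```

{"op": "move_arm", "data": {
  "rows": [
    {"tx":0,"ty":0,"tz":0.003,"ax":0,"ay":0,"az":0,"jaw":0.2},
    {"tx":0,"ty":0,"tz":0.003,"ax":0,"ay":0,"az":0,"jaw":0.2},
    {"tx":0,"ty":0,"tz":0.003,"ax":0,"ay":0,"az":0,"jaw":0.6},
    {"tx":0,"ty":0,"tz":0.003,"ax":0,"ay":0,"az":0,"jaw":0.8},
    {"tx":0,"ty":0,"tz":0.003,"ax":0,"ay":0,"az":0,"jaw":1},
    {"tx":0,"ty":0,"tz":0.003,"ax":0,"ay":0,"az":0,"jaw":1},
    {"tx":0,"ty":0,"tz":0.003,"ax":0,"ay":0,"az":0,"jaw":1},
    {"tx":0,"ty":0,"tz":-0.05,"ax":0,"ay":0,"az":0,"jaw":1},
    {"tx":0,"ty":0,"tz":-0.15,"ax":0,"ay":0,"az":0,"jaw":1},
    {"tx":0,"ty":0,"tz":-0.3,"ax":0,"ay":0,"az":0,"jaw":1},
    {"tx":0,"ty":0,"tz":-0.5,"ax":0,"ay":0,"az":0,"jaw":1}
  ]
}}

```text
clock: 31.0
tcp_pos: [579.9, -383.3, 270.0]
tcp_rot: [-3.133, 0.207, 0.003]
wrist_force: [0.9, -0.0, 0.7]
grip_width: 1.003
finger_force: 0.0
```

{"op": "move_arm", "data": {
  "rows": [
    {"tx":0,"ty":-0.83,"tz":0,"ax":0,"ay":0,"az":0,"jaw":1},
    {"tx":0,"ty":-0.83,"tz":0,"ax":0,"ay":0,"az":0,"jaw":1},
    {"tx":0,"ty":-0.83,"tz":0,"ax":0,"ay":0,"az":0,"jaw":1},
    {"tx":0,"ty":-0.83,"tz":0,"ax":0,"ay":0,"az":0,"jaw":1},
    {"tx":0,"ty":-0.83,"tz":0,"ax":0,"ay":0,"az":0,"jaw":1},
    {"tx":0,"ty":-0.83,"tz":0,"ax":0,"ay":0,"az":0,"jaw":1},
    {"tx":0,"ty":-0.83,"tz":0,"ax":0,"ay":0,"az":0,"jaw":1}
  ]
}}

```text
clock: 31.7
tcp_pos: [614.0, -135.8, 270.5]
tcp_rot: [3.134, -0.203, 0.003]
wrist_force: [0.0, -0.1, 0.2]
grip_width: 1.003
finger_force: 0.0
```

```bash
python3 - <<'E'
from h import *
snapshot("side");snapshot("top");o=get_obs();print(o["tcp_pos"],o["wrist_force"])
for c in("side","top"):
    for d in silhouettes(c,"bin")[:3]:
        m=d["mask"].astype(np.uint8);n=np.zeros_like(m);cs=cv2.findContours(m,cv2.RETR_EXTERNAL,cv2.CHAIN_APPROX_NONE)[0]
        cv2.fillConvexPoly(n,cv2.convexHull(max(cs,key=len)),1)
        print(c,round(d["confidence"],2),np.round(d["extent"],0),[np.round(fit("bin",{c:n.astype(bool)},(583,-384,3.008),z,True)[0],2).tolist()+[z] for z in(123,)],fit("bin",{c:n.astype(bool)},(583,-384,3.008),123,True)[1].round(3))
    for n_,z in(("cap",115),):
        L=silhouettes(c,n_)
        if L: print(n_,fit(n_,{c:L[0]["mask"].astype(bool)},(620,47),z=z))
E
```

```text
[ 613.64516674 -137.78561497  269.89898986] [-0.14672519  0.02660616  0.76257081]
side 0.77 [364. 409.  83.  55.] [[579.91, -390.7, 2.93, 123]] 0.042
cap (array([619.0146637 ,  46.03839874]), np.float64(0.251175981614591))
top 0.68 [503. 252.  38.  60.] [[580.92, -380.23, 3.06, 123]] 0.061
top 0.29 [508. 286. 147. 117.] [[451.76, -349.08, 4.07, 123]] 0.83
cap (array([621.73992899,  47.95113374]), np.float64(0.05468708031157669))
```

```bash
python3 -c "
from rig import *
print(finish_job())"
```

```text
the job is handed in; nothing more can be done
None
```

The job is handed in at about 32 s of robot time, and by my measurements everything is in place: hub, pulley and cap are seated on the fixture and the empty bin hangs on the top rail in the free place. The hand-in returned no verdict, and I viewed 11 pictures, one over the limit of 10.

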